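# Find the impeller with the worn bearing by rocking it

## Task

One of the two green impellers sits on a worn bearing. Starting with the one on the robot's left, push the neck of each impeller sideways, first to the left and then to the right, until it firmly resists with about 8 N, keeping each push for about half a second and never loading an impeller with more than 20 N. Then lower (do not drop) the brass ring over the mandrel end of the impeller that has play, so that it lies on top of the neck, let go of it with that impeller left leaning to one side, and leave the other things on the bench alone.

Things in the scene. Friction and masses are not known exactly. Their poses are not given: they have to be found in the camera images.
- stand_1: Test stand 1, fixed, same make as stand 2; which one is on the left (+y) changes, and the numbers do not tell which bearing is worn. Grey steel, foot 120 x 120 mm, round column. Origin: centre of the foot's underside, on the bench; z up. Its impeller rocks only along the stand's own y axis (within 20 degrees of world y, +y to the robot's left), about a pivot 45 mm above the bench.
- stand_2: Test stand 2, fixed, same make as stand 1; which one is on the left (+y) changes, and the numbers do not tell which bearing is worn. Grey steel, foot 120 x 120 mm, round column. Origin: centre of the foot's underside, on the bench; z up. Its impeller rocks only along the stand's own y axis (within 20 degrees of world y, +y to the robot's left), about a pivot 45 mm above the bench.
- impeller_1: Green impeller, 130 mm disc with vanes up to 105 mm above the bench, hub with a neck on top. Origin: rocking pivot, 45 mm above the bench. Sound bearing: the neck resists at once, about 8 N per mm at mid-neck, and springs back upright. Worn: the neck moves loosely some mm to each side (under 2 N), meets a stop just as stiff, and stays leaning there. Bears at most 20 N of contact force.
- impeller_2: Green impeller, 130 mm disc with vanes up to 105 mm above the bench, hub with a neck on top. Origin: rocking pivot, 45 mm above the bench. Sound bearing: the neck resists at once, about 8 N per mm at mid-neck, and springs back upright. Worn: the neck moves loosely some mm to each side (under 2 N), meets a stop just as stiff, and stays leaning there. Bears at most 20 N of contact force.
- tip_1 (a point): Centre of the top end of the mandrel of impeller 1, 195 mm above the bench when upright; its z axis runs along the mandrel; it leans with the impeller.
- tip_2 (a point): Centre of the top end of the mandrel of impeller 2, 195 mm above the bench when upright; its z axis runs along the mandrel; it leans with the impeller.
- shoulder_1 (a point): Centre of the flat top of the neck of impeller 1, 165 mm above the bench when upright, where a ring would lie. The neck, where to push, is a smooth green cylinder 30 mm in diameter, from 115 to 165 mm above the bench; the steel mandrel end, 16 mm in diameter, stands 30 mm above it.
- shoulder_2 (a point): Centre of the flat top of the neck of impeller 2, 165 mm above the bench when upright, where a ring would lie. The neck, where to push, is a smooth green cylinder 30 mm in diameter, from 115 to 165 mm above the bench; the steel mandrel end, 16 mm in diameter, stands 30 mm above it.
- carrier_1 (a point): Centre of the dark steel bearing carrier of stand 1, 74 mm above the bench, between column and impeller. It yields elastically under a sideways push on the neck, far too little to see: 0.036 mm per N pushed at mid-neck (140 mm above the bench).
- carrier_2 (a point): Centre of the dark steel bearing carrier of stand 2, 74 mm above the bench, between column and impeller. It yields elastically under a sideways push on the neck, far too little to see: 0.036 mm per N pushed at mid-neck (140 mm above the bench).
- ring: Loose brass ring, 40 mm outside, 25 mm bore, 25 mm high, about 140 g, lying flat on the bench between the robot and the stands. Origin: centre of its underside; z along its bore.
- indicator: Bystander: dial indicator with a steel dial 48 mm across on a post, on a black round magnetic base 52 mm across, 150 mm high. Origin: centre of the base's underside.
- hexkey: Bystander: brass L-shaped hex key 90 x 35 mm, 7 mm thick, lying on the bench. Origin: under the middle of its long arm.
- weight_1: Bystander: small zinc clip-on balance weight, 36 x 16 x 18 mm, left side of the bench. Origin: centre of its underside.
- weight_2: Bystander: small zinc clip-on balance weight, 36 x 16 x 18 mm, right side of the bench. Origin: centre of its underside.
Mind the look-alikes: they are no part of the job. Of the things that look like the ring, the smaller one is meant. What is shaped like the stand_2 but purple or red is not meant.

How it is judged (in metres and radians):
On the way, in this order (a step that is already met when the one before it is completed fails the run):
1. the impeller on the left is pushed to the left against its bearing (about 4 N or more beyond any play) (((world y of stand_1 above 0 m and (y of carrier_1 in the frame of stand_1 above 0.00014 m and contact force between the fingers and impeller_1 above 3 N)) or (world y of stand_2 above 0 m and (y of carrier_2 in the frame of stand_2 above 0.00014 m and contact force between the fingers and impeller_2 above 3 N)))), for 0.2 s.
2. the impeller on the left is pushed to the right against its bearing (about 4 N or more beyond any play) (((world y of stand_1 above 0 m and (y of carrier_1 in the frame of stand_1 below -0.00014 m and contact force between the fingers and impeller_1 above 3 N)) or (world y of stand_2 above 0 m and (y of carrier_2 in the frame of stand_2 below -0.00014 m and contact force between the fingers and impeller_2 above 3 N)))), for 0.2 s.
3. the impeller on the right is pushed to the left against its bearing (about 4 N or more beyond any play) (((world y of stand_1 below 0 m and (y of carrier_1 in the frame of stand_1 above 0.00014 m and contact force between the fingers and impeller_1 above 3 N)) or (world y of stand_2 below 0 m and (y of carrier_2 in the frame of stand_2 above 0.00014 m and contact force between the fingers and impeller_2 above 3 N)))), for 0.2 s.
4. the impeller on the right is pushed to the right against its bearing (about 4 N or more beyond any play) (((world y of stand_1 below 0 m and (y of carrier_1 in the frame of stand_1 below -0.00014 m and contact force between the fingers and impeller_1 above 3 N)) or (world y of stand_2 below 0 m and (y of carrier_2 in the frame of stand_2 below -0.00014 m and contact force between the fingers and impeller_2 above 3 N)))), for 0.2 s.
5. the ring lies on the neck of the impeller with play, around its mandrel (((horizontal distance between ring and shoulder_1 below 0.008 m and z of ring in the frame of shoulder_1 between -0.004 and 0.004 m and (y of tip_1 in the frame of stand_1 above 0.004 m or y of tip_1 in the frame of stand_1 below -0.004 m)) or (horizontal distance between ring and shoulder_2 below 0.008 m and z of ring in the frame of shoulder_2 between -0.004 and 0.004 m and (y of tip_2 in the frame of stand_2 above 0.004 m or y of tip_2 in the frame of stand_2 below -0.004 m))) and angle between ring's own z axis and vertical below 0.2 rad), for 0.2 s.
At the end, for the whole second after the job is handed in: The ring lies flat (0.2 rad) on the neck of the impeller with play (underside within 4 mm of the neck's top, within 8 mm of its axis), released and at rest; that impeller leans in its play, mandrel end over 4 mm to one side of upright (all of step 5 and linear speed of ring below 0.02 m/s and contact force between the fingers and ring below 0.1 N); the robot touches nothing.
It fails at once if an impeller is loaded with more than 20 N by the gripper or arm (contact force between any of the fingers, the arm and impeller_1 above 20 N or contact force between any of the fingers, the arm and impeller_2 above 20 N).
It fails at once if the ring is dropped (falls freely faster than 0.5 m/s) (linear speed of ring above 0.5 m/s and contact force between the fingers and ring below 0.1 N).
It fails at once if the indicator, hex key or a balance weight is moved more than 15 mm (distance of any of indicator, hexkey, weight_1, weight_2 from where it was at the start of the episode above 0.015 m).
It also fails if it takes over 72 s, if anything falls off the work surface, if the arm or the gripper's body presses on something with over 40 N, if the wrist force passes 120 N, or if a joint passes its speed limit or range.

## Robot

A 6-joint arm with a two-finger parallel gripper is mounted at the origin on the work surface. World frame = base frame: x ahead of the robot, y to its left, z up, the work surface at z = 0. Lengths are in m, angles in degrees, forces in N, time in s.
With the tool pointing down it reaches from about 0.3 to 0.75 m from the base axis. Payload 8.5 kg.
Tool frame: the origin (TCP) lies on the centre line of the jaws, within the pads' length; the fingertips stand 22 mm ahead of it and the grasp point (between the pads) lies 3 mm ahead of it (env.tip_reach is the distance from the TCP to the fingertips, in m); y points along the fingers, z is the direction in which the jaws open and shut, and the axes are right-handed (so a half turn about y gives the same grasp; the last joint's range is limited). The gripper opens to 85 mm and grips with 20 to 120 N. Pads are 22 mm wide; open, the fingers measure 114 mm over their backs; the gripper's body (76 mm by 85 mm) begins 54 mm behind the grasp point. The pads swing forward as they close: fully open they stand 13 mm farther back than shut.
Start: joints at [61.805, 21.807, 74.336, -0, 83.858, -12.336], TCP at [0.15, 0.529, 0.253] pointing down, gripper open.
Joint ranges: [-178.18, 178.18], [-50.72, 133.34], [12.68, 142.11], [-81.47, 261.47], [9.98, 163.14], [-165.26, 165.26]. Speed limits (degrees/s): [136.94, 136.94, 180, 180, 180, 180].

## Interface

Orientations are given as a 3x3 rotation matrix whose columns are the frame's x, y, z axes.
In Python, from rig import env, get_image gives the robot as it stands. The module is installed in compiled form; this text tells all that it offers.
- The arm moves only by the tool carry_out, never from a script. Its argument "targets" is a list that holds one entry, the list of rows, each a list of 7 numbers: the closure, from 0 (fully open) to 1 (shut), then the shift along the world's x, y, z in mm, then the turn, a rotation vector about the world's x, y, z in degrees. In form: [[[claw, dx, dy, dz, ax, ay, az], ...]]. A call has 1 to 20 rows; each row is the pose to reach, as a shift and turn from the pose commanded when the call began; what a row does not reach only later rows make up. A row lasts 1/12 s, in which the tool goes at most 41.7 mm and 7.16 degrees, less where a joint would pass 70% of its speed; a pose out of reach is approached as far as the arm can. A call with a gripper value outside its range is refused whole. The fingers move at their own pace and stop on an object; "squeeze" is the grip in N (left out, the last holds). Time passes only in rows, so rows that repeat a pose let the fingers close. It gives the time, the measured TCP pose, the force and the opening at its end, in the units of the state.
- env.observe(): the state, without advancing time (a new reading comes with each control period).
- get_image(name): name is "side" or "top" or "wrist"; returns a dict with "img" (420x560x3 uint8, red, green, blue), "fx", "fy", "cx", "cy" (pixels), "k1" (the pictures are not rectified: a ray, as slopes to the right and down, at radius r is drawn at 1 + k1 r^2 times it, then the intrinsics apply), "rvec" (rotation vector, rad) and "tvec" (3), from world to camera coordinates, as OpenCV has them. Camera axes: x right, y down, z forward; pixel columns grow to the right and rows downward; lengths in m; the calibration is good to about 2 mm. A picture is of the moment at which its call begins. There is no depth.
- env.close_job(): hands the job in, once; it reports no verdict.
The state is a dict: "time_s": time; "q": joint angles; "qvel": joint speeds; "joint_efforts": joint torques, N m; "position": TCP position; "tool_rot": TCP orientation; "ft_force": force on the tool from outside, world axes, zero at the start; "wrist_torque": the same for the moment, N m; "grip_width": finger opening in m.
Only numpy, scipy, OpenCV 4.12 (cv2) and the standard library are available. Lean on these libraries where they do the work, as an engineer would, in place of code of your own. Each camera call takes 0.05 s, during which the arm holds its last target.

## Working session

There is one attempt and no reset: what is moved stays moved. The work goes in short steps, Python scripts to look and compute and a tool call to move; the robot and the scene stay as the last step left them, time stands still between calls to the robot, and variables do not carry over. Pictures are saved under pics/ and viewed, and the job is handed in when it is done.

Besides the shell and the picture viewer there is one more tool, called after "Call:" as name(argument=value, ...) on one line, values as JSON. carry_out: Moves the arm, as the interface text tells. Its arguments: {"type":"object","properties":{"targets":{"type":"array"},"squeeze":{"type":"number"}},"required":["targets"]}

```bash
mkdir -p pics; python3 - <<'E'
from rig import env,get_image
import cv2,numpy as np
s=env.observe()
for k,v in s.items(): print(k,np.round(v,3).tolist())
print(env.tip_reach)
for n in("side","top","wrist"):
    d=get_image(n); cv2.imwrite(f"pics/{n}0.png",d["img"][:,:,::-1]); print(n,{k:np.round(v,4).tolist() for k,v in d.items() if k!="img"})
E
```

```text
time_s 0.0
q [61.804, 21.841, 74.386, 0.0, 83.859, -12.334]
qvel [-0.042, 0.015, -0.069, -0.004, 0.12, -0.006]
joint_efforts [0.002, -44.847, -23.128, -0.0, 0.005, -0.0]
position [0.15, 0.529, 0.253]
tool_rot [[0.962, -0.001, 0.273], [-0.273, -0.001, 0.962], [-0.0, -1.0, -0.001]]
ft_force [-0.225, 1.128, 1.035]
wrist_torque [-0.021, -0.013, -0.003]
grip_width 0.085
0.022
side {'fx': 473.886, 'fy': 473.886, 'cx': 283.8659, 'cy': 208.068, 'k1': -0.0584, 'rvec': [2.1335, -0.8567, 0.4068], 'tvec': [-0.4013, 0.3833, 0.8845]}
top {'fx': 486.7829, 'fy': 486.7829, 'cx': 273.3393, 'cy': 212.0376, 'k1': -0.0085, 'rvec': [2.1495, -2.1241, 0.1275], 'tvec': [0.0687, 0.6063, 1.231]}
wrist {'fx': 299.3607, 'fy': 299.3607, 'cx': 279.087, 'cy': 208.0807, 'k1': -0.0621, 'rvec': [-2.2847, -1.7291, -0.2846], 'tvec': [-0.5482, -0.0427, 0.3821]}
```

View pics/side0.png

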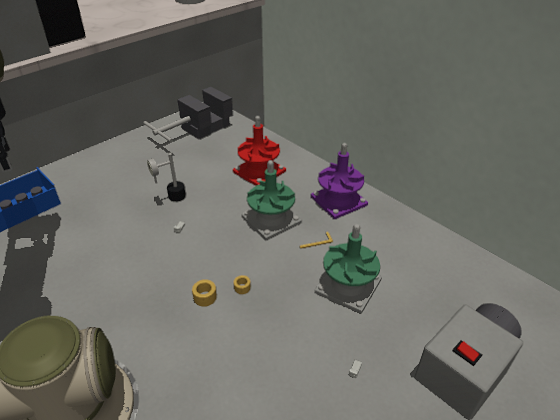

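View pics/top0.png

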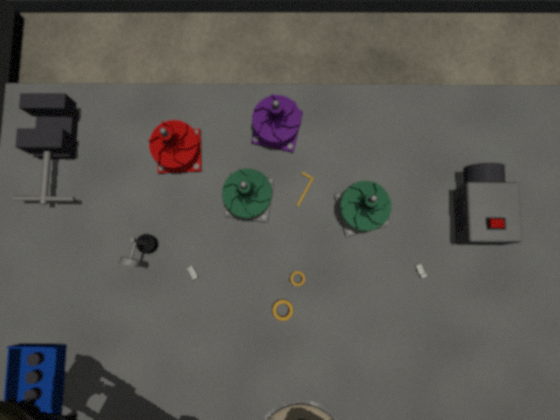

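View pics/wrist0.png

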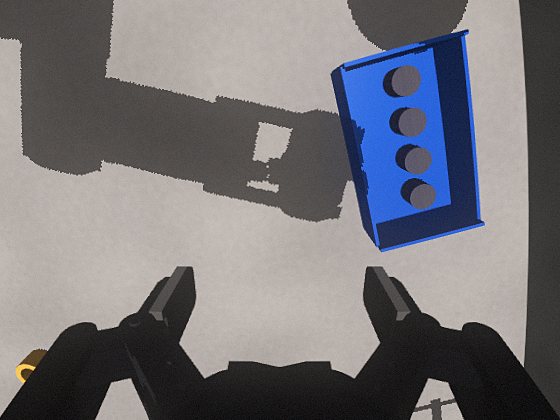

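The top view (x up, y to the left) shows the green impellers at (247,193) on the left and (365,206) on the right, with red (175,146) and purple (276,121) look-alikes behind them. There are two brass rings, a small one at (298,279) and a large one at (283,310). By the description the small one is meant. The hex key (306,188) lies between the stands.

```bash
cat > h.py <<'E'
import cv2,numpy as np
from rig import env,get_image
def und(d,uv):
    K=np.array([[d["fx"],0,d["cx"]],[0,d["fy"],d["cy"]],[0,0,1]]);D=np.array([d["k1"],0,0,0,0])
    return cv2.undistortPoints(np.array(uv,float).reshape(-1,1,2),K,D).reshape(-1,2)
def rays(d,uv):
    n=und(d,uv);R=cv2.Rodrigues(np.array(d["rvec"]))[0];t=np.array(d["tvec"]).ravel()
    v=np.c_[n,np.ones(len(n))]@R; return -R.T@t, v/np.linalg.norm(v,axis=1)[:,None]
def plane(d,uv,z):
    c,v=rays(d,uv); return c+v*((z-c[2])/v[:,2])[:,None]
def tri(d1,p1,d2,p2):
    A=np.zeros((3,3));b=np.zeros(3);L=[]
    for d,p in((d1,p1),(d2,p2)):
        c,v=rays(d,[p]);P=np.eye(3)-np.outer(v[0],v[0]);A+=P;b+=P@c;L.append((P,c))
    X=np.linalg.solve(A,b); return X,[np.linalg.norm(P@(X-c)) for P,c in L]
def proj(d,X):
    K=np.array([[d["fx"],0,d["cx"]],[0,d["fy"],d["cy"]],[0,0,1]])
    return cv2.projectPoints(np.array(X,float).reshape(-1,1,3),np.array(d["rvec"]),np.array(d["tvec"]),K,np.array([d["k1"],0,0,0,0]))[0].reshape(-1,2)
def crop(d,name,x0,y0,x1,y1,s):
    im=d["img"][y0:y1,x0:x1,::-1]; cv2.imwrite(f"pics/{name}.png",cv2.resize(im,None,fx=s,fy=s,interpolation=cv2.INTER_CUBIC))
E
python3 - <<'E'
from h import *
t=get_image("top");s=get_image("side")
crop(t,"t1",210,150,410,300,4); crop(s,"s1",180,140,400,310,3.5)
hsv=cv2.cvtColor(t["img"],cv2.COLOR_RGB2HSV)
m=cv2.inRange(hsv,(12,110,80),(35,255,255))
n,l,st,c=cv2.connectedComponentsWithStats(m)
for i in range(1,n):
    if st[i,4]>20: print("brass top",st[i],c[i],plane(t,[c[i]],0.0125).round(4))
hsv=cv2.cvtColor(s["img"],cv2.COLOR_RGB2HSV)
m=cv2.inRange(hsv,(12,110,80),(35,255,255))
n,l,st,c=cv2.connectedComponentsWithStats(m)
for i in range(1,n):
    if st[i,4]>20: print("brass side",st[i],c[i],plane(s,[c[i]],0.0125).round(4))
E
```

```text
brass top [297 172  17  34 113] [305.09734513 187.00884956] [[ 0.6792 -0.0082  0.0125]]
brass top [290 271  15  15 120] [297.06666667 278.15      ] [[0.4349 0.0118 0.0125]]
brass top [272 300  21  21 231] [282.26406926 309.9004329 ] [[0.3523 0.0499 0.0125]]
brass side [300 232  33  16 112] [318.08035714 241.92857143] [[ 0.6645 -0.0153  0.0125]]
brass side [234 276  16  18 239] [241.70711297 284.27196653] [[0.4294 0.0107 0.0125]]
brass side [192 280  24  26 491] [203.92260692 292.39307536] [[0.3501 0.0519 0.0125]]
```

View pics/t1.png

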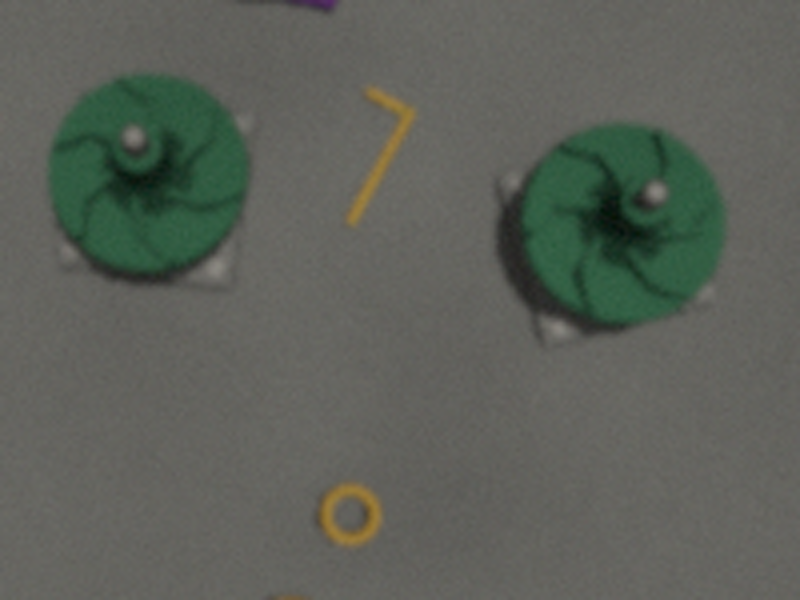

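View pics/s1.png

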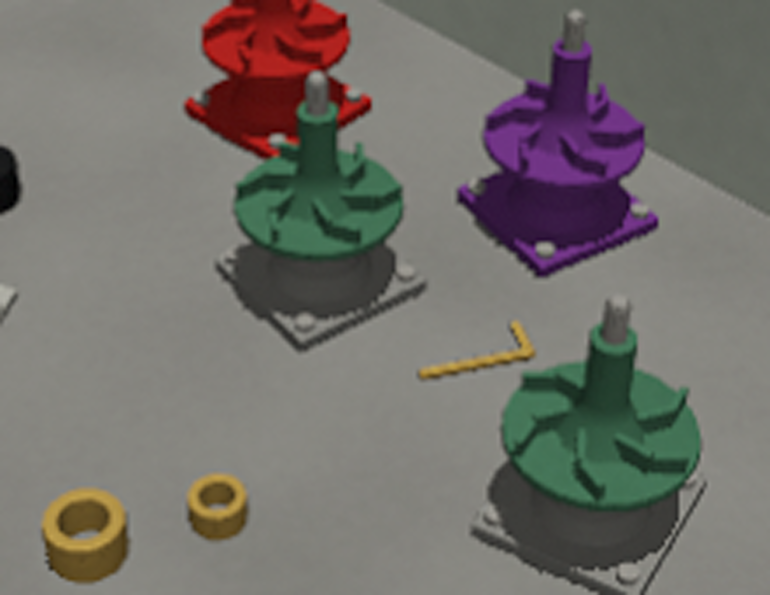

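```bash
python3 - <<'E'
from h import *
t=get_image("top");s=get_image("side")
C=lambda x,y:(x/4+210-.5,y/4+150-.5)
S=lambda x,y:(x/3.5+180-.5,y/3.5+140-.5)
for n,a,b in(("L",C(132,136),S(317,77)),("R",C(655,189),S(617,302))):
    print(n,plane(t,[a],.195).round(4),plane(s,[b],.193).round(4),[np.round(q,4) for q in tri(t,a,s,b)])
print("ring top",plane(t,[C(351,516)],.025).round(4), plane(s,[S(218,494)],.025).round(4))
# bolts/corners
print("Lbolts top",plane(t,[C(215,266),C(70,254),C(245,122)],.012).round(4).tolist())
print("Lbolts side",plane(s,[S(305,321),S(405,271),S(230,265)],.012).round(4).tolist())
print("Lcorners side",plane(s,[S(302,348),S(425,287),S(217,266)],.006).round(4).tolist())
print("Rbolts top",plane(t,[C(558,327),C(706,294),C(512,184)],.012).round(4).tolist())
print("Rbolts side",plane(s,[S(491,515),S(628,572),S(690,482)],.012).round(4).tolist())
print("Rcorn side",plane(s,[S(474,530),S(640,597),S(705,484)],.006).round(4).tolist())
print("key",plane(t,[C(368,90),C(412,112),C(350,222)],.007).round(4).tolist())
crop(t,"t2",215,160,285,225,10); crop(t,"t3",325,170,405,240,10)
crop(s,"s2",235,150,305,240,6); crop(s,"s3",310,215,390,310,6)
E
```

```text
L [[0.6503 0.145  0.195 ]] [[0.6456 0.1435 0.193 ]] [array([0.6501, 0.1463, 0.1897]), array([0.0015, 0.0015])]
R [[ 0.6219 -0.1578  0.195 ]] [[ 0.6142 -0.1586  0.193 ]] [array([ 0.621 , -0.1571,  0.1885]), array([0.0027, 0.0027])]
ring top [[0.4339 0.0117 0.025 ]] [[0.4302 0.0103 0.025 ]]
Lbolts top [[0.599, 0.1036, 0.012], [0.6062, 0.2013, 0.012], [0.6977, 0.0849, 0.012]]
Lbolts side [[0.5962, 0.1069, 0.012], [0.6918, 0.0956, 0.012], [0.5972, 0.1956, 0.012]]
Lcorners side [[0.5788, 0.0913, 0.006], [0.6946, 0.0762, 0.006], [0.5932, 0.2073, 0.006]]
Rbolts top [[0.5605, -0.1255, 0.012], [0.5837, -0.224, 0.012], [0.6568, -0.0954, 0.012]]
Rbolts side [[0.5573, -0.1207, 0.012], [0.586, -0.2152, 0.012], [0.6773, -0.1951, 0.012]]
Rcorn side [[0.5435, -0.1185, 0.006], [0.58, -0.231, 0.006], [0.6882, -0.2007, 0.006]]
key [[0.7218, 0.0015, 0.007], [0.7067, -0.0284, 0.007], [0.6306, 0.0132, 0.007]]
```

View pics/t2.png

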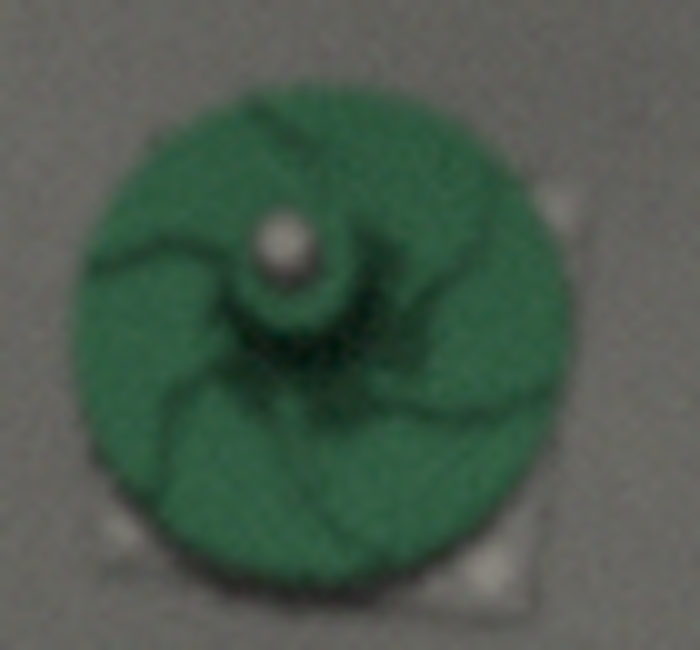

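View pics/t3.png

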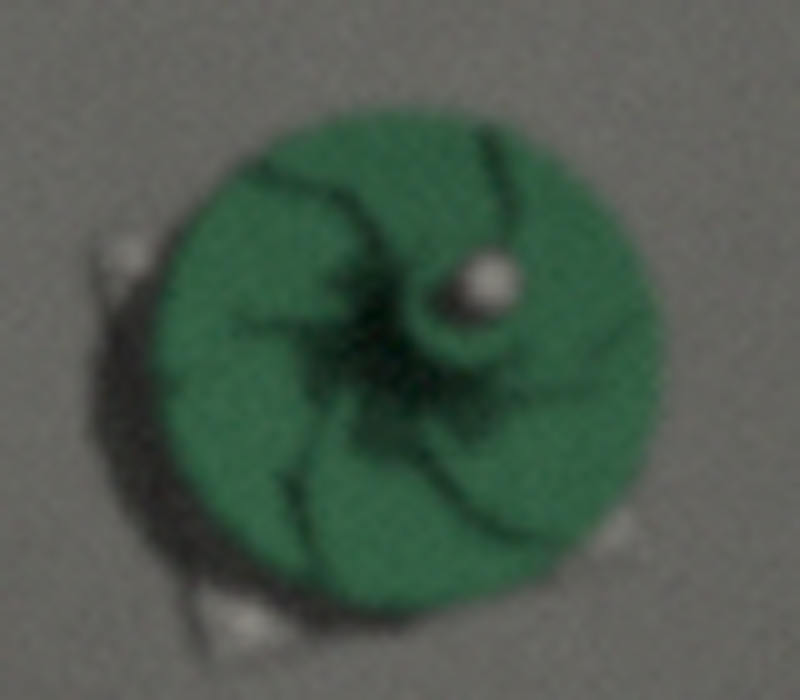

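View pics/s2.png

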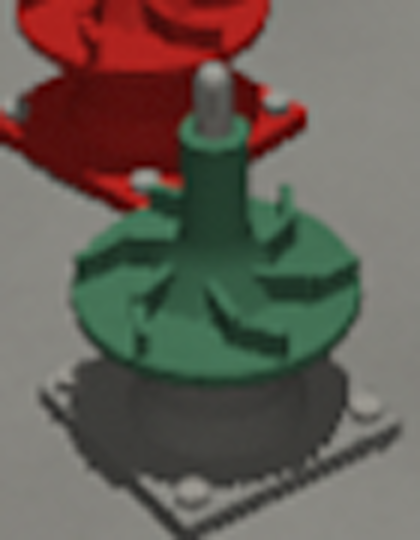

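View pics/s3.png

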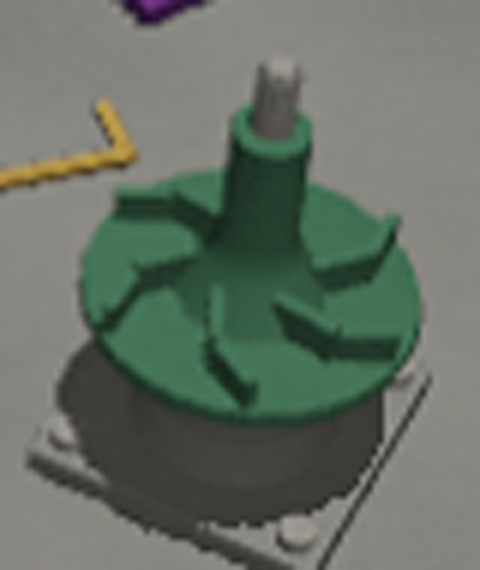

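The tips triangulate consistently: L ≈ (0.648,0.144) with stand yaw about −7°, R ≈ (0.619,−0.158) with yaw about +15°. I'll straddle each neck with part-open jaws set along that stand's y axis.

Call:
carry_out(targets=[[[0.3,498,-386,20,0,0,9],[0.3,498,-386,20,0,0,9],[0.3,498,-386,20,0,0,9],[0.3,498,-386,20,0,0,9],[0.3,498,-386,20,0,0,9],[0.3,498,-386,20,0,0,9],[0.3,498,-386,20,0,0,9],[0.3,498,-386,20,0,0,9],[0.3,498,-386,20,0,0,9],[0.3,498,-386,20,0,0,9],[0.3,498,-386,20,0,0,9],[0.3,498,-386,20,0,0,9],[0.3,498,-386,20,0,0,9],[0.3,498,-386,20,0,0,9],[0.3,498,-386,20,0,0,9],[0.3,498,-386,20,0,0,9],[0.3,498,-386,20,0,0,9],[0.3,498,-386,20,0,0,9],[0.3,498,-386,20,0,0,9]]])

```text
time_s: 1.93
position: [0.6474, 0.1441, 0.2735]
tool_rot: [[0.993, -0.0, 0.118], [-0.118, 0.0, 0.993], [-0.0, -1.0, 0.0]]
ft_force: [-0.2, 0.2, -0.8]
grip_width: 0.0595
```

```bash
python3 - <<'E'
from h import *
o=env.observe()
for k,v in o.items(): print(k,np.round(v,4).tolist())
d=get_image("wrist"); cv2.imwrite("pics/w1.png",d["img"][:,:,::-1])
s=get_image("side"); cv2.imwrite("pics/s4.png",s["img"][:,:,::-1])
c,_=rays(d,[(280,210)]);print("cam",c, d["rvec"],d["tvec"])
for X in([.648,.144,.195],[.648,.144,.165],[.648,.143,.0]): print(proj(d,[X]))
E
```

```text
time_s 1.9333
q [2.3388, 33.2006, 51.5598, 0.0159, 95.2596, -80.8674]
qvel [0.6092, -0.6332, 0.2001, -0.1191, 0.1155, -0.0744]
joint_efforts [-1.2443, -55.3832, -24.6294, -0.0366, -0.0227, -0.0009]
position [0.6474, 0.1441, 0.2735]
tool_rot [[0.993, -0.0004, 0.1183], [-0.1183, 0.0003, 0.993], [-0.0004, -1.0, 0.0002]]
ft_force [-0.1538, 0.2271, -0.7971]
wrist_torque [-0.015, 0.0232, -0.0599]
grip_width 0.0595
cam [0.56409746 0.15272774 0.39542129] [-2.15173964 -1.91344448 -0.31697138] [-0.21761189 -0.64090502  0.19943803]
[[280.62994661 229.09677221]]
[[280.4488876  214.86708383]]
[[279.1690804  172.68332825]]
```

View pics/w1.png

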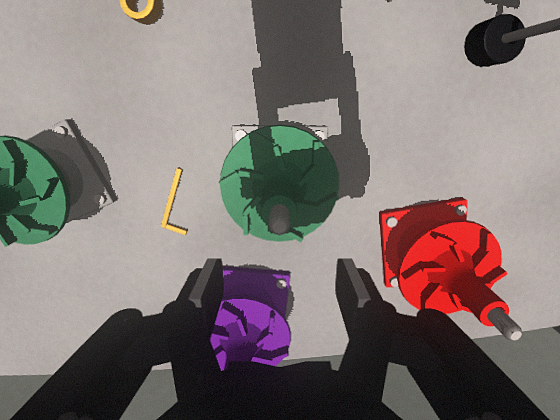

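View pics/s4.png

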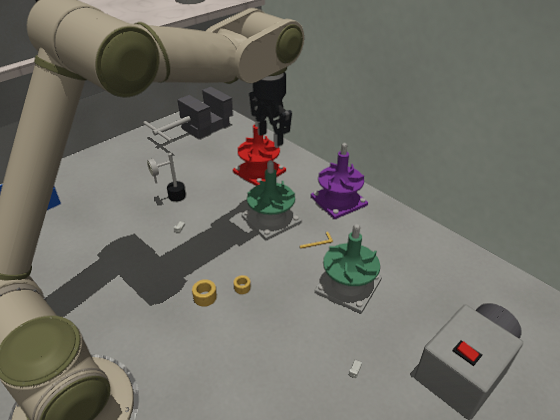

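```bash
python3 - <<'E'
from h import *
d=get_image("wrist"); crop(d,"w1c",210,110,350,250,5)
for X in([.648,.144,.195],[.644,.144,.195],[.648,.148,.195],[.648,.144,.09],[.648,.144,.01]): print(proj(d,[X]))
E
```

```text
[[280.33527551 228.94908027]]
[[279.69832083 223.86559769]]
[[285.81187188 228.35642562]]
[[279.93916864 190.3464109 ]]
[[279.77159828 174.07833838]]
```

View pics/w1c.png

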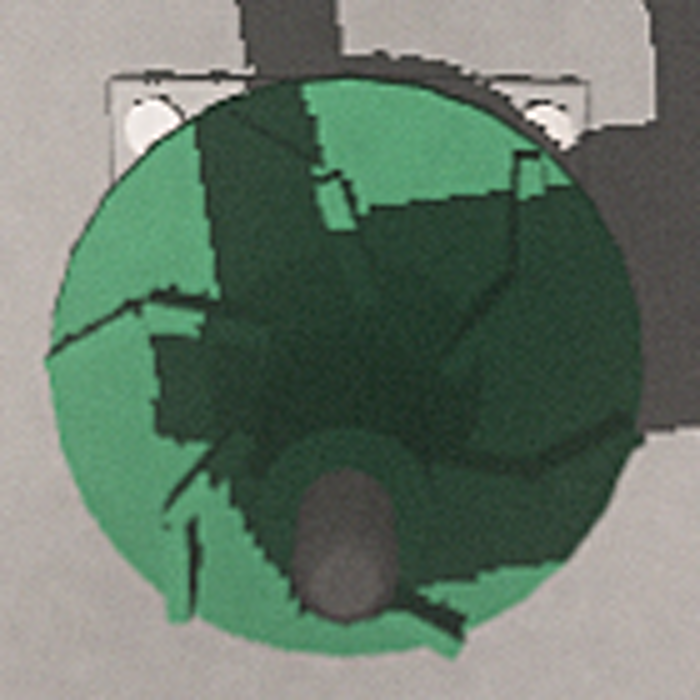

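The left foot's edge is level in the wrist picture, so the jaws are square to the stand. The mandrel tip is at (279,224), giving about (0.645,0.143). I'll descend to straddle the neck.

Call:
carry_out(targets=[[[0.3,-2,0,-40,0,0,0],[0.3,-2,0,-75,0,0,0],[0.3,-2,0,-105,0,0,0],[0.3,-2,0,-115,0,0,0],[0.3,-2,0,-115,0,0,0],[0.3,-2,0,-115,0,0,0]]])

```text
time_s: 2.58
position: [0.6467, 0.1434, 0.1599]
tool_rot: [[0.993, 0.002, 0.119], [-0.119, 0.0, 0.993], [0.002, -1.0, 0.0]]
ft_force: [0.1, 0.2, 0.4]
grip_width: 0.0598
```

```bash
python3 - <<'E'
from h import *
for i in range(3): o=env.observe(); print(o["time_s"],o["ft_force"].round(2) if hasattr(o["ft_force"],'round') else o["ft_force"],o["position"])
d=get_image("wrist"); crop(d,"w2",120,120,440,360,2.5)
E
```

```text
2.5833 [0.14 0.21 0.36] [0.64669966 0.14343594 0.15987967]
2.5833 [0.14 0.21 0.36] [0.64669966 0.14343594 0.15987967]
2.5833 [0.14 0.21 0.36] [0.64669966 0.14343594 0.15987967]
```

View pics/w2.png

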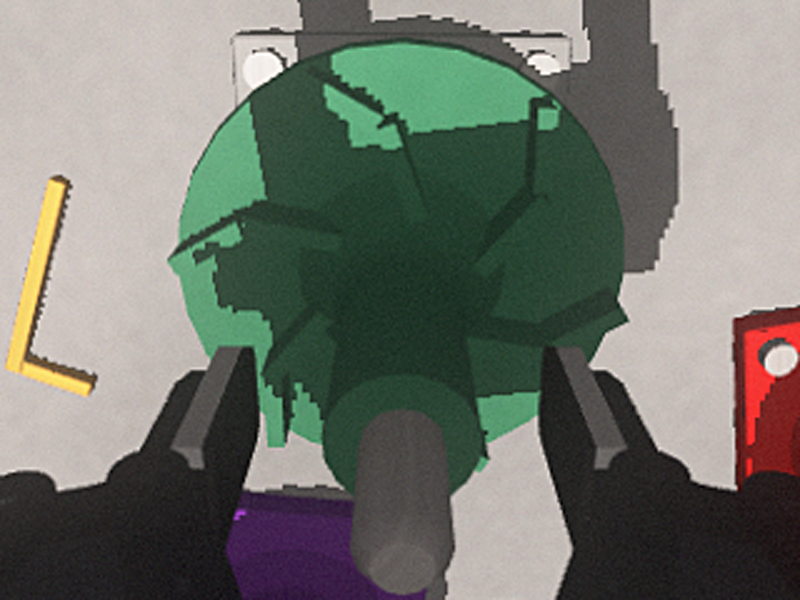

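Call:
carry_out(targets=[[[0.3,0.5,4,0,0,0,0],[0.3,1,8,0,0,0,0],[0.3,1.3,11,0,0,0,0],[0.3,1.5,13,0,0,0,0],[0.3,1.6,13.5,0,0,0,0],[0.3,1.6,13.5,0,0,0,0]]])

```text
time_s: 3.13
position: [0.6479, 0.1568, 0.1584]
tool_rot: [[0.993, 0.0, 0.119], [-0.119, -0.0, 0.993], [0.0, -1.0, -0.0]]
ft_force: [0.5, 0.4, 0.4]
grip_width: 0.0599
```

Call:
carry_out(targets=[[[0.3,0.05,0.4,0,0,0,0],[0.3,0.1,0.8,0,0,0,0],[0.3,0.1,1.0,0,0,0,0],[0.3,0.1,1.0,0,0,0,0]]])

```text
time_s: 3.47
position: [0.648, 0.1575, 0.1583]
tool_rot: [[0.993, -0.0, 0.12], [-0.12, -0.0, 0.993], [-0.0, -1.0, -0.0]]
ft_force: [-0.2, 0.2, 0.7]
grip_width: 0.0597
```

Call:
carry_out(targets=[[[0.3,0.05,0.4,0,0,0,0],[0.3,0.1,0.8,0,0,0,0],[0.3,0.1,1.0,0,0,0,0],[0.3,0.1,1.0,0,0,0,0]]])

```text
time_s: 3.8
position: [0.6481, 0.1586, 0.1583]
tool_rot: [[0.993, 0.0, 0.119], [-0.119, -0.0, 0.993], [0.0, -1.0, -0.0]]
ft_force: [0.2, 0.0, -0.1]
grip_width: 0.06
```

Call:
carry_out(targets=[[[0.3,0.05,0.4,0,0,0,0],[0.3,0.1,0.8,0,0,0,0],[0.3,0.1,1.0,0,0,0,0],[0.3,0.1,1.0,0,0,0,0]]])

```text
time_s: 4.13
position: [0.6482, 0.1596, 0.1583]
tool_rot: [[0.993, 0.0, 0.119], [-0.119, -0.0, 0.993], [0.0, -1.0, -0.0]]
ft_force: [-0.1, 0.4, 1.2]
grip_width: 0.0598
```

```bash
python3 - <<'E'
from h import *
d=get_image("wrist"); crop(d,"w3",120,120,440,360,2.5)
E
```

```text
(no output)
```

View pics/w3.png

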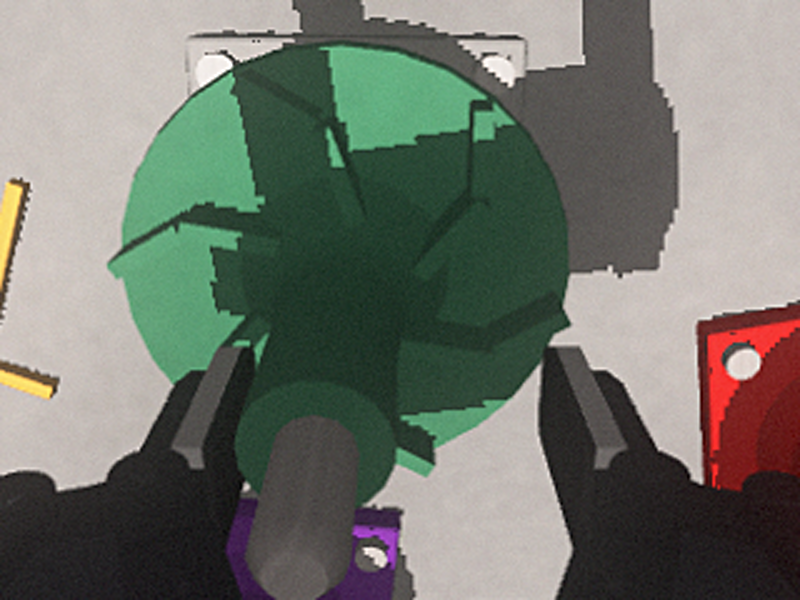

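The neck's near edge (236,430 in the crop) is now at the finger, so contact is close. I'll keep going in fine steps.

Call:
carry_out(targets=[[[0.3,0.05,0.3,0,0,0,0],[0.3,0.1,0.6,0,0,0,0],[0.3,0.1,0.9,0,0,0,0],[0.3,0.1,0.9,0,0,0,0]]])

```text
time_s: 4.52
position: [0.6483, 0.1605, 0.1583]
tool_rot: [[0.993, 0.0, 0.119], [-0.119, 0.0, 0.993], [0.0, -1.0, 0.0]]
ft_force: [0.8, 0.3, -0.8]
grip_width: 0.06
```

Call:
carry_out(targets=[[[0.3,0.05,0.3,0,0,0,0],[0.3,0.1,0.6,0,0,0,0],[0.3,0.1,0.9,0,0,0,0],[0.3,0.1,0.9,0,0,0,0]]])

```text
time_s: 4.85
position: [0.6484, 0.1614, 0.1583]
tool_rot: [[0.993, 0.0, 0.119], [-0.119, 0.0, 0.993], [-0.0, -1.0, 0.0]]
ft_force: [0.7, -0.2, 0.4]
grip_width: 0.0597
```

Call:
carry_out(targets=[[[0.3,0.05,0.3,0,0,0,0],[0.3,0.1,0.6,0,0,0,0],[0.3,0.1,0.9,0,0,0,0],[0.3,0.1,0.9,0,0,0,0]]])

```text
time_s: 5.18
position: [0.6485, 0.1623, 0.1583]
tool_rot: [[0.993, -0.0, 0.119], [-0.119, 0.0, 0.993], [-0.0, -1.0, 0.0]]
ft_force: [0.5, 0.3, 0.9]
grip_width: 0.0599
```

Call:
carry_out(targets=[[[0.3,0.05,0.3,0,0,0,0],[0.3,0.1,0.6,0,0,0,0],[0.3,0.1,0.9,0,0,0,0],[0.3,0.1,0.9,0,0,0,0]]])

```text
time_s: 5.52
position: [0.6486, 0.1632, 0.1583]
tool_rot: [[0.993, 0.0, 0.119], [-0.119, 0.0, 0.993], [0.0, -1.0, 0.0]]
ft_force: [-0.1, -0.7, -0.2]
grip_width: 0.0596
```

```bash
python3 - <<'E'
from h import *
d=get_image("wrist"); crop(d,"w4",120,120,440,360,2.5)
E
```

```text
(no output)
```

View pics/w4.png

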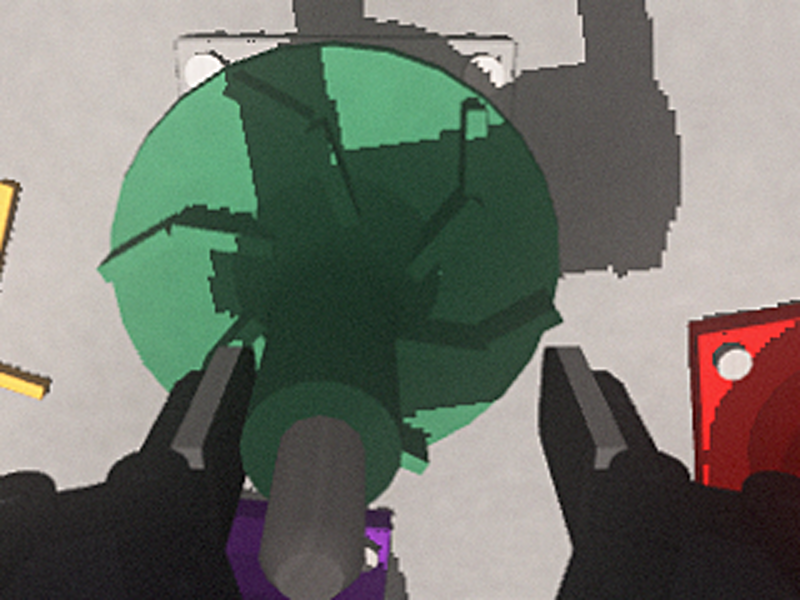

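The foot has shifted in the image while the neck stays against the finger, so the left impeller is moving loosely. It is the worn one, and I'll continue to its stop.

Call:
carry_out(targets=[[[0.3,0.05,0.3,0,0,0,0],[0.3,0.1,0.6,0,0,0,0],[0.3,0.1,0.9,0,0,0,0],[0.3,0.1,0.9,0,0,0,0]]])

```text
time_s: 5.9
position: [0.6487, 0.1641, 0.1583]
tool_rot: [[0.993, 0.0, 0.119], [-0.119, 0.0, 0.993], [0.0, -1.0, 0.0]]
ft_force: [0.6, -1.7, -0.7]
grip_width: 0.0598
```

Call:
carry_out(targets=[[[0.3,0.05,0.3,0,0,0,0],[0.3,0.1,0.6,0,0,0,0],[0.3,0.1,0.9,0,0,0,0],[0.3,0.1,0.9,0,0,0,0]]])

```text
time_s: 6.23
position: [0.6488, 0.165, 0.1583]
tool_rot: [[0.993, -0.0, 0.119], [-0.119, -0.0, 0.993], [-0.0, -1.0, -0.0]]
ft_force: [0.0, -0.1, 0.4]
grip_width: 0.06
```

Call:
carry_out(targets=[[[0.3,0.05,0.3,0,0,0,0],[0.3,0.1,0.6,0,0,0,0],[0.3,0.1,0.9,0,0,0,0],[0.3,0.1,0.9,0,0,0,0]]])

```text
time_s: 6.57
position: [0.6489, 0.1656, 0.1583]
tool_rot: [[0.993, -0.0, 0.12], [-0.12, -0.0, 0.993], [-0.0, -1.0, -0.0]]
ft_force: [-1.0, -1.6, 0.4]
grip_width: 0.0597
```

Call:
carry_out(targets=[[[0.3,0.05,0.3,0,0,0,0],[0.3,0.1,0.6,0,0,0,0],[0.3,0.1,0.6,0,0,0,0]]])

```text
time_s: 6.82
position: [0.649, 0.1661, 0.1583]
tool_rot: [[0.993, -0.0, 0.12], [-0.12, -0.001, 0.993], [-0.0, -1.0, -0.001]]
ft_force: [-0.4, -3.9, 1.1]
grip_width: 0.0595
```

Call:
carry_out(targets=[[[0.3,0.05,0.3,0,0,0,0],[0.3,0.1,0.6,0,0,0,0],[0.3,0.1,0.6,0,0,0,0]]])

```text
time_s: 7.07
position: [0.6491, 0.1665, 0.1583]
tool_rot: [[0.993, -0.0, 0.12], [-0.12, -0.001, 0.993], [-0.0, -1.0, -0.001]]
ft_force: [-2.2, -4.9, 0.4]
grip_width: 0.0598
```

Call:
carry_out(targets=[[[0.3,0.1,0.5,0,0,0,0],[0.3,0.1,0.7,0,0,0,0],[0.3,0.1,0.7,0,0,0,0],[0.3,0.1,0.7,0,0,0,0]]])

```text
time_s: 7.4
position: [0.6491, 0.1669, 0.1583]
tool_rot: [[0.993, -0.001, 0.12], [-0.12, -0.002, 0.993], [-0.0, -1.0, -0.002]]
ft_force: [-1.6, -6.8, 1.4]
grip_width: 0.06
```

Call:
carry_out(targets=[[[0.3,0,0,0,0,0,0],[0.3,0,0,0,0,0,0],[0.3,0,0,0,0,0,0]]])

```text
time_s: 7.65
position: [0.6491, 0.1669, 0.1583]
tool_rot: [[0.993, -0.0, 0.12], [-0.12, -0.002, 0.993], [-0.0, -1.0, -0.002]]
ft_force: [-1.4, -6.9, 0.5]
grip_width: 0.06
```

Call:
carry_out(targets=[[[0.3,0,0.4,0,0,0,0],[0.3,0,0.4,0,0,0,0],[0.3,0,0.4,0,0,0,0],[0.3,0,0.4,0,0,0,0],[0.3,0,0.4,0,0,0,0],[0.3,0,0.4,0,0,0,0]]])

```text
time_s: 8.15
position: [0.6492, 0.167, 0.1583]
tool_rot: [[0.993, -0.0, 0.12], [-0.12, -0.002, 0.993], [-0.0, -1.0, -0.002]]
ft_force: [-1.8, -7.7, 0.2]
grip_width: 0.0599
```

```bash
python3 - <<'E'
from h import *
d=get_image("wrist"); crop(d,"w5",120,120,440,360,2.5)
E
```

```text
(no output)
```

View pics/w5.png

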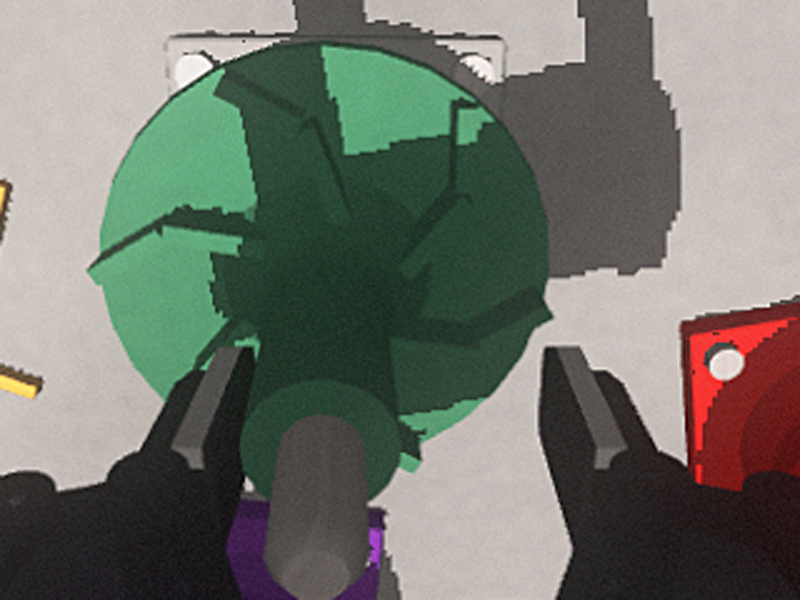

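The left impeller is held at about 7.9 N to the left, against its stop. Now I'll push it to the right with the other finger.

Call:
carry_out(targets=[[[0.3,-1,-8,0,0,0,0],[0.3,-2,-17,0,0,0,0],[0.3,-3,-25,0,0,0,0],[0.3,-3.4,-28,0,0,0,0],[0.3,-3.6,-30,0,0,0,0],[0.3,-3.7,-31,0,0,0,0],[0.3,-3.8,-32,0,0,0,0],[0.3,-4,-33,0,0,0,0],[0.3,-4.1,-34,0,0,0,0],[0.3,-4.2,-35,0,0,0,0],[0.3,-4.2,-35,0,0,0,0]]])

```text
time_s: 9.12
position: [0.645, 0.1331, 0.1583]
tool_rot: [[0.993, 0.0, 0.119], [-0.119, 0.0, 0.993], [0.0, -1.0, 0.0]]
ft_force: [-0.4, 0.3, -0.0]
grip_width: 0.0597
```

Call:
carry_out(targets=[[[0.3,-0.1,-0.5,0,0,0,0],[0.3,-0.1,-1,0,0,0,0],[0.3,-0.2,-1.5,0,0,0,0],[0.3,-0.2,-1.5,0,0,0,0]]])

```text
time_s: 9.45
position: [0.6448, 0.1315, 0.1583]
tool_rot: [[0.993, -0.0, 0.119], [-0.119, -0.0, 0.993], [-0.0, -1.0, -0.0]]
ft_force: [0.3, -0.6, 0.8]
grip_width: 0.0599
```

Call:
carry_out(targets=[[[0.3,-0.1,-0.5,0,0,0,0],[0.3,-0.1,-1,0,0,0,0],[0.3,-0.1,-1,0,0,0,0]]])

```text
time_s: 9.7
position: [0.6447, 0.1305, 0.1583]
tool_rot: [[0.993, -0.0, 0.119], [-0.119, -0.0, 0.993], [-0.0, -1.0, -0.0]]
ft_force: [1.4, 1.4, -0.2]
grip_width: 0.06
```

Call:
carry_out(targets=[[[0.3,-0.1,-0.5,0,0,0,0],[0.3,-0.1,-1,0,0,0,0],[0.3,-0.1,-1,0,0,0,0]]])

```text
time_s: 9.95
position: [0.6446, 0.1295, 0.1583]
tool_rot: [[0.993, -0.0, 0.119], [-0.119, -0.0, 0.993], [-0.0, -1.0, -0.0]]
ft_force: [0.3, 0.6, -0.1]
grip_width: 0.0597
```

Call:
carry_out(targets=[[[0.3,-0.1,-0.6,0,0,0,0],[0.3,-0.2,-1.2,0,0,0,0],[0.3,-0.2,-1.8,0,0,0,0],[0.3,-0.2,-1.8,0,0,0,0]]])

```text
time_s: 10.28
position: [0.6444, 0.1277, 0.1583]
tool_rot: [[0.993, -0.0, 0.12], [-0.12, -0.0, 0.993], [-0.0, -1.0, -0.0]]
ft_force: [-0.4, 0.2, 0.4]
grip_width: 0.0595
```

Call:
carry_out(targets=[[[0.3,-0.1,-0.5,0,0,0,0],[0.3,-0.1,-1,0,0,0,0],[0.3,-0.1,-1,0,0,0,0]]])

```text
time_s: 10.53
position: [0.6443, 0.1267, 0.1583]
tool_rot: [[0.993, -0.0, 0.12], [-0.12, -0.0, 0.993], [-0.0, -1.0, -0.0]]
ft_force: [-0.5, 0.3, -0.9]
grip_width: 0.0599
```

Call:
carry_out(targets=[[[0.3,-0.1,-0.5,0,0,0,0],[0.3,-0.1,-1,0,0,0,0],[0.3,-0.1,-1,0,0,0,0]]])

```text
time_s: 10.78
position: [0.6442, 0.1257, 0.1583]
tool_rot: [[0.993, -0.0, 0.12], [-0.12, -0.0, 0.993], [-0.0, -1.0, -0.0]]
ft_force: [-0.3, -0.4, -0.6]
grip_width: 0.0598
```

Call:
carry_out(targets=[[[0.3,-0.1,-0.5,0,0,0,0],[0.3,-0.1,-1,0,0,0,0],[0.3,-0.1,-1,0,0,0,0]]])

```text
time_s: 11.03
position: [0.6441, 0.1247, 0.1583]
tool_rot: [[0.993, -0.0, 0.119], [-0.119, -0.0, 0.993], [-0.0, -1.0, -0.0]]
ft_force: [0.3, -0.8, -0.1]
grip_width: 0.0598
```

Call:
carry_out(targets=[[[0.3,-0.1,-0.5,0,0,0,0],[0.3,-0.1,-1,0,0,0,0],[0.3,-0.1,-1,0,0,0,0]]])

```text
time_s: 11.28
position: [0.644, 0.1237, 0.1583]
tool_rot: [[0.993, -0.0, 0.12], [-0.12, -0.0, 0.993], [-0.0, -1.0, -0.0]]
ft_force: [-0.2, -0.7, 0.1]
grip_width: 0.0599
```

Call:
carry_out(targets=[[[0.3,-0.1,-0.4,0,0,0,0],[0.3,-0.1,-0.8,0,0,0,0],[0.3,-0.1,-0.8,0,0,0,0]]])

```text
time_s: 11.53
position: [0.6439, 0.1231, 0.1583]
tool_rot: [[0.993, -0.0, 0.119], [-0.119, 0.0, 0.993], [-0.0, -1.0, 0.0]]
ft_force: [0.2, 0.1, 0.4]
grip_width: 0.0597
```

Call:
carry_out(targets=[[[0.3,-0.1,-0.4,0,0,0,0],[0.3,-0.1,-0.8,0,0,0,0],[0.3,-0.1,-0.8,0,0,0,0]]])

```text
time_s: 11.78
position: [0.6438, 0.1226, 0.1583]
tool_rot: [[0.993, 0.0, 0.119], [-0.119, 0.001, 0.993], [0.0, -1.0, 0.001]]
ft_force: [-0.4, 3.1, 0.0]
grip_width: 0.0595
```

Call:
carry_out(targets=[[[0.3,-0.1,-0.5,0,0,0,0],[0.3,-0.1,-1,0,0,0,0],[0.3,-0.1,-1,0,0,0,0]]])

```text
time_s: 12.03
position: [0.6437, 0.1219, 0.1583]
tool_rot: [[0.993, 0.0, 0.119], [-0.119, 0.001, 0.993], [0.0, -1.0, 0.001]]
ft_force: [0.8, 4.8, -0.2]
grip_width: 0.0597
```

Call:
carry_out(targets=[[[0.3,-0.1,-0.4,0,0,0,0],[0.3,-0.1,-0.8,0,0,0,0],[0.3,-0.1,-0.8,0,0,0,0]]])

```text
time_s: 12.28
position: [0.6436, 0.1214, 0.1584]
tool_rot: [[0.993, 0.0, 0.119], [-0.119, 0.002, 0.993], [0.0, -1.0, 0.002]]
ft_force: [1.3, 6.9, -0.0]
grip_width: 0.0596
```

Call:
carry_out(targets=[[[0.3,0,-0.4,0,0,0,0],[0.3,0,-0.4,0,0,0,0],[0.3,0,-0.4,0,0,0,0],[0.3,0,-0.4,0,0,0,0],[0.3,0,-0.4,0,0,0,0],[0.3,0,-0.4,0,0,0,0],[0.3,0,-0.4,0,0,0,0]]])

```text
time_s: 12.87
position: [0.6436, 0.1213, 0.1584]
tool_rot: [[0.993, 0.001, 0.119], [-0.119, 0.002, 0.993], [0.0, -1.0, 0.002]]
ft_force: [1.5, 8.1, -0.5]
grip_width: 0.0595
```

The left impeller is at about 8.2 N to the right. Its stops are about 12.4 mm apart at the neck, so it is worn. Next I'll back off, rise, and go over the right stand.

Call:
carry_out(targets=[[[0.3,1,8,0,0,0,0],[0.3,2,16,0,0,0,0],[0.3,2,16,10,0,0,0],[0.3,2,16,50,0,0,0],[0.3,2,16,90,0,0,0],[0.3,-10,-30,110,0,0,7],[0.3,-27,-279,115,0,0,22.5],[0.3,-27,-279,115,0,0,22.5],[0.3,-27,-279,115,0,0,22.5],[0.3,-27,-279,115,0,0,22.5],[0.3,-27,-279,115,0,0,22.5],[0.3,-27,-279,115,0,0,22.5],[0.3,-27,-279,115,0,0,22.5],[0.3,-27,-279,115,0,0,22.5],[0.3,-27,-279,115,0,0,22.5],[0.3,-27,-279,115,0,0,22.5],[0.3,-27,-279,115,0,0,22.5]]])

```text
time_s: 14.28
position: [0.6168, -0.1573, 0.2737]
tool_rot: [[0.962, 0.0, -0.272], [0.272, -0.0, 0.962], [0.0, -1.0, -0.0]]
ft_force: [-0.1, 0.5, -0.7]
grip_width: 0.0597
```

```bash
python3 - <<'E'
from h import *
print(env.observe()["position"])
d=get_image("wrist"); crop(d,"w6",140,100,420,310,2.8)
for X in([.617,-.158,.195],[.613,-.158,.195],[.617,-.154,.195],[.617,-.158,.09],[.617,-.158,.01]): print(proj(d,[X]))
E
```

```text
[ 0.61678488 -0.15725725  0.27366959]
[[279.19152414 228.78242266]]
[[280.70715261 223.85099735]]
[[284.49020221 230.17054579]]
[[279.15203199 190.21065326]]
[[279.13534882 173.96668021]]
```

View pics/w6.png

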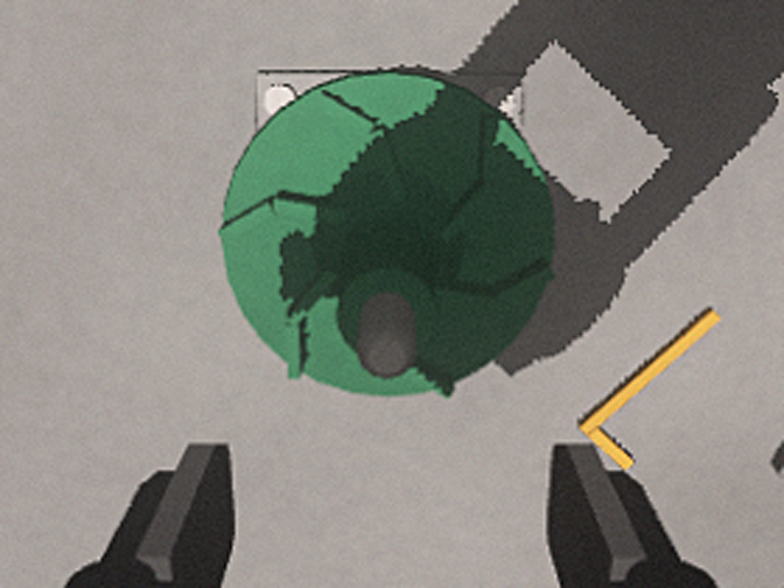

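Here too the foot is level in the picture and the tip is at (278,226), so the jaws are aligned with the right neck. I'll descend and approach to the left.

Call:
carry_out(targets=[[[0.3,-2,-1,-40,0,0,0],[0.3,-2,-1,-75,0,0,0],[0.3,-2,-1,-105,0,0,0],[0.3,-2,-1,-115,0,0,0],[0.3,-2,-1,-115,0,0,0],[0.3,-3,4,-115,0,0,0],[0.3,-4.2,8,-115,0,0,0],[0.3,-4.8,9.5,-115,0,0,0],[0.3,-5,10.5,-115,0,0,0],[0.3,-5,10.5,-115,0,0,0],[0.3,-5,10.5,-115,0,0,0]]])

```text
time_s: 15.25
position: [0.6117, -0.1485, 0.1589]
tool_rot: [[0.963, 0.001, -0.27], [0.27, -0.0, 0.963], [0.001, -1.0, -0.001]]
ft_force: [-0.5, -0.1, -0.3]
grip_width: 0.0599
```

Call:
carry_out(targets=[[[0.3,-0.1,0.4,0,0,0,0],[0.3,-0.2,0.8,0,0,0,0],[0.3,-0.3,1,0,0,0,0],[0.3,-0.3,1,0,0,0,0]]])

```text
time_s: 15.58
position: [0.6113, -0.1475, 0.1583]
tool_rot: [[0.963, -0.0, -0.27], [0.27, 0.0, 0.963], [-0.0, -1.0, 0.0]]
ft_force: [0.4, -0.5, 0.1]
grip_width: 0.0597
```

Call:
carry_out(targets=[[[0.3,-0.1,0.4,0,0,0,0],[0.3,-0.2,0.7,0,0,0,0],[0.3,-0.2,0.7,0,0,0,0]]])

```text
time_s: 15.83
position: [0.6111, -0.1467, 0.1583]
tool_rot: [[0.963, -0.0, -0.27], [0.27, 0.0, 0.963], [-0.0, -1.0, 0.0]]
ft_force: [-0.7, 0.5, -0.2]
grip_width: 0.0599
```

Call:
carry_out(targets=[[[0.3,-0.1,0.4,0,0,0,0],[0.3,-0.2,0.7,0,0,0,0],[0.3,-0.2,0.7,0,0,0,0]]])

```text
time_s: 16.08
position: [0.6109, -0.146, 0.1583]
tool_rot: [[0.963, -0.0, -0.27], [0.27, 0.0, 0.963], [-0.0, -1.0, 0.0]]
ft_force: [0.0, -0.3, -0.2]
grip_width: 0.0598
```

Call:
carry_out(targets=[[[0.3,-0.1,0.4,0,0,0,0],[0.3,-0.2,0.8,0,0,0,0],[0.3,-0.2,0.8,0,0,0,0]]])

```text
time_s: 16.33
position: [0.6107, -0.1452, 0.1583]
tool_rot: [[0.963, -0.0, -0.27], [0.27, 0.0, 0.963], [-0.0, -1.0, 0.0]]
ft_force: [-0.8, -0.3, 0.2]
grip_width: 0.0597
```

Call:
carry_out(targets=[[[0.3,-0.1,0.4,0,0,0,0],[0.3,-0.2,0.8,0,0,0,0],[0.3,-0.2,0.8,0,0,0,0]]])

```text
time_s: 16.58
position: [0.6105, -0.1444, 0.1583]
tool_rot: [[0.963, -0.0, -0.27], [0.27, 0.0, 0.963], [-0.0, -1.0, 0.0]]
ft_force: [0.6, -0.5, 1.1]
grip_width: 0.0594
```

Call:
carry_out(targets=[[[0.3,-0.1,0.4,0,0,0,0],[0.3,-0.2,0.8,0,0,0,0],[0.3,-0.2,0.8,0,0,0,0]]])

```text
time_s: 16.83
position: [0.6104, -0.1439, 0.1584]
tool_rot: [[0.963, 0.0, -0.27], [0.27, -0.001, 0.963], [0.0, -1.0, -0.001]]
ft_force: [1.8, -0.7, 0.1]
grip_width: 0.0599
```

Call:
carry_out(targets=[[[0.3,-0.1,0.4,0,0,0,0],[0.3,-0.2,0.8,0,0,0,0],[0.3,-0.2,0.8,0,0,0,0]]])

```text
time_s: 17.08
position: [0.6102, -0.1433, 0.1584]
tool_rot: [[0.963, 0.001, -0.269], [0.269, -0.001, 0.963], [0.0, -1.0, -0.001]]
ft_force: [1.3, -3.9, 0.0]
grip_width: 0.0599
```

Call:
carry_out(targets=[[[0.3,-0.1,0.4,0,0,0,0],[0.3,-0.2,0.8,0,0,0,0],[0.3,-0.2,0.8,0,0,0,0]]])

```text
time_s: 17.33
position: [0.6101, -0.1428, 0.1585]
tool_rot: [[0.963, 0.001, -0.269], [0.269, -0.002, 0.963], [0.0, -1.0, -0.002]]
ft_force: [1.7, -5.7, -0.6]
grip_width: 0.06
```

Call:
carry_out(targets=[[[0.3,-0.1,0.4,0,0,0,0],[0.3,-0.2,0.8,0,0,0,0],[0.3,-0.2,0.8,0,0,0,0],[0.3,-0.2,0.8,0,0,0,0],[0.3,-0.2,0.8,0,0,0,0],[0.3,-0.2,0.8,0,0,0,0],[0.3,-0.2,0.8,0,0,0,0]]])

```text
time_s: 17.92
position: [0.61, -0.1424, 0.1585]
tool_rot: [[0.963, 0.001, -0.269], [0.269, -0.002, 0.963], [0.0, -1.0, -0.002]]
ft_force: [2.1, -8.3, -1.2]
grip_width: 0.0598
```

Right impeller: force rises as soon as the finger touches, and it is held at 8.5 N to the left, so this bearing is sound. Now the push to the right.

Call:
carry_out(targets=[[[0.3,2,-8,0,0,0,0],[0.3,4.8,-17,0,0,0,0],[0.3,7,-25,0,0,0,0],[0.3,7.8,-28,0,0,0,0],[0.3,8.4,-30,0,0,0,0],[0.3,8.5,-30.5,0,0,0,0],[0.3,8.5,-30.5,0,0,0,0],[0.3,8.5,-30.5,0,0,0,0]]])

```text
time_s: 18.58
position: [0.6181, -0.1715, 0.1583]
tool_rot: [[0.963, -0.0, -0.27], [0.27, 0.0, 0.963], [-0.0, -1.0, 0.0]]
ft_force: [0.4, -0.2, 0.4]
grip_width: 0.0599
```

Call:
carry_out(targets=[[[0.3,0.1,-0.4,0,0,0,0],[0.3,0.2,-0.8,0,0,0,0],[0.3,0.2,-0.8,0,0,0,0]]])

```text
time_s: 18.83
position: [0.6184, -0.1724, 0.1584]
tool_rot: [[0.963, 0.0, -0.27], [0.27, -0.0, 0.963], [0.0, -1.0, -0.0]]
ft_force: [-0.3, -0.5, 0.5]
grip_width: 0.0597
```

Call:
carry_out(targets=[[[0.3,0.1,-0.4,0,0,0,0],[0.3,0.2,-0.8,0,0,0,0],[0.3,0.2,-0.8,0,0,0,0]]])

```text
time_s: 19.08
position: [0.6186, -0.1734, 0.1583]
tool_rot: [[0.963, -0.0, -0.27], [0.27, -0.0, 0.963], [-0.0, -1.0, -0.0]]
ft_force: [-0.3, -0.1, -0.3]
grip_width: 0.0602
```

Call:
carry_out(targets=[[[0.3,0.1,-0.4,0,0,0,0],[0.3,0.2,-0.8,0,0,0,0],[0.3,0.2,-0.8,0,0,0,0]]])

```text
time_s: 19.33
position: [0.6188, -0.174, 0.1583]
tool_rot: [[0.963, -0.0, -0.27], [0.27, 0.0, 0.963], [-0.0, -1.0, 0.0]]
ft_force: [-1.4, 1.9, 1.0]
grip_width: 0.06
```

Call:
carry_out(targets=[[[0.3,0.1,-0.4,0,0,0,0],[0.3,0.2,-0.8,0,0,0,0],[0.3,0.2,-0.8,0,0,0,0]]])

```text
time_s: 19.58
position: [0.6189, -0.1745, 0.1584]
tool_rot: [[0.963, -0.0, -0.27], [0.27, 0.001, 0.963], [-0.0, -1.0, 0.001]]
ft_force: [-0.8, 4.1, 1.1]
grip_width: 0.0598
```

Call:
carry_out(targets=[[[0.3,0.1,-0.4,0,0,0,0],[0.3,0.2,-0.8,0,0,0,0],[0.3,0.2,-0.8,0,0,0,0]]])

```text
time_s: 19.83
position: [0.619, -0.175, 0.1584]
tool_rot: [[0.963, -0.001, -0.27], [0.27, 0.002, 0.963], [-0.0, -1.0, 0.002]]
ft_force: [-2.1, 5.9, 2.1]
grip_width: 0.0598
```

Call:
carry_out(targets=[[[0.3,0.1,-0.4,0,0,0,0],[0.3,0.2,-0.8,0,0,0,0],[0.3,0.2,-0.8,0,0,0,0],[0.3,0.2,-0.8,0,0,0,0],[0.3,0.2,-0.8,0,0,0,0],[0.3,0.2,-0.8,0,0,0,0],[0.3,0.2,-0.8,0,0,0,0]]])

```text
time_s: 20.42
position: [0.6192, -0.1754, 0.1584]
tool_rot: [[0.963, -0.001, -0.27], [0.27, 0.002, 0.963], [-0.0, -1.0, 0.002]]
ft_force: [-1.3, 7.8, 3.3]
grip_width: 0.0594
```

All four pushes are done; the last was held at 7.9 N. Now to the small ring.

Call:
carry_out(targets=[[[0.3,-2,8,0,0,0,0],[0.3,-4,16,0,0,0,0],[0.3,-4,16,20,0,0,0],[0.3,-4,16,60,0,0,0],[0.3,-6,18,95,0,0,-7],[0.3,-187,188,92,0,0,-22],[0.3,-187,188,92,0,0,-22],[0.3,-187,188,92,0,0,-22],[0.3,-187,188,92,0,0,-22],[0.3,-187,188,92,0,0,-22],[0.3,-187,188,92,0,0,-22],[0.3,-187,188,92,0,0,-22],[0.3,-187,188,32,0,0,-22],[0.3,-187,188,12,0,0,-22],[0.3,-187,188,12,0,0,-22],[0.3,-187,188,12,0,0,-22]]])

```text
time_s: 21.75
position: [0.432, 0.0115, 0.1702]
tool_rot: [[0.994, -0.003, 0.111], [-0.111, 0.0, 0.994], [-0.003, -1.0, -0.0]]
ft_force: [-0.1, -0.6, 0.5]
grip_width: 0.0596
```

```bash
python3 - <<'E'
from h import *
print(env.observe()["position"])
d=get_image("wrist"); cv2.imwrite("pics/w7.png",d["img"][:,:,::-1])
hsv=cv2.cvtColor(d["img"],cv2.COLOR_RGB2HSV)
m=cv2.inRange(hsv,(12,110,60),(35,255,255))
n,l,st,c=cv2.connectedComponentsWithStats(m)
for i in range(1,n):
    if st[i,4]>50: print(st[i],c[i],plane(d,[c[i]],0.0125).round(4))
print(proj(d,[[.432,.011,.025],[.432,.011,0]]))
s=get_image("side");crop(s,"s5",180,130,320,300,4)
t=get_image("top");crop(t,"t5",210,150,330,330,3)
E
```

```text
[0.4320134  0.01154895 0.17022974]
[ 281   69   66   68 2378] [315.17914214 102.34062237] [[0.3478 0.0519 0.0125]]
[ 259  174   42   45 1133] [279.39011474 196.7325684 ] [[0.4313 0.0107 0.0125]]
[285 344  16  22 137] [293.4379562  355.01459854] [[0.6306 0.006  0.0125]]
[[279.75349294 201.19180267]
 [279.70516099 193.84121833]]
```

View pics/w7.png

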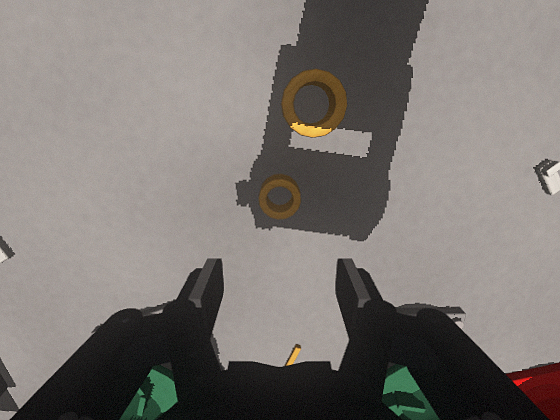

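View pics/s5.png

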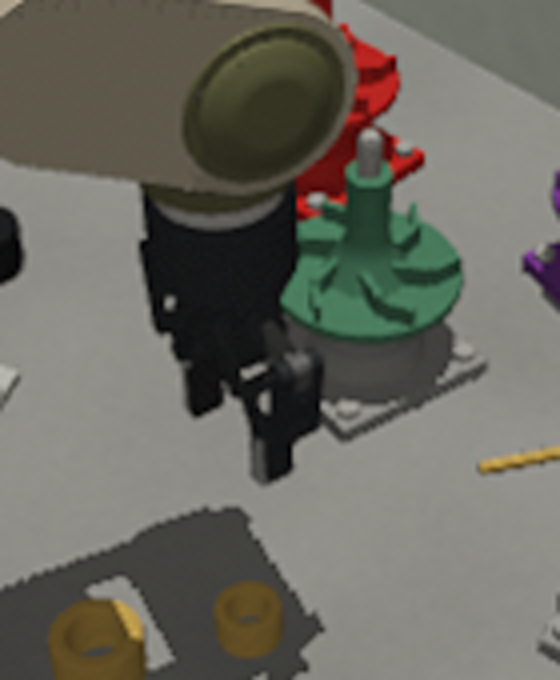

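Two rings fit the colour: wrist pixels (279,197), 42 px or about 40 mm wide, and (315,102), about 57 mm wide. The smaller is the one meant. It sits centred under the jaws at (0.4315,0.011). I'll descend and grip it.

Call:
carry_out(targets=[[[0.3,-0.5,-0.5,-40,0,0,0],[0.3,-0.5,-0.5,-80,0,0,0],[0.3,-0.5,-0.5,-115,0,0,0],[0.3,-0.5,-0.5,-132,0,0,0],[0.3,-0.5,-0.5,-142,0,0,0],[0.3,-0.5,-0.5,-142,0,0,0],[0.3,-0.5,-0.5,-142,0,0,0]]], squeeze=25)

```text
time_s: 22.48
position: [0.4329, 0.0106, 0.0293]
tool_rot: [[0.994, 0.002, 0.111], [-0.111, -0.001, 0.994], [0.002, -1.0, -0.0]]
ft_force: [0.3, 0.3, -0.4]
grip_width: 0.0596
```

```bash
python3 - <<'E'
from h import *
print(env.observe()["position"])
s=get_image("side");crop(s,"s6",190,220,310,320,6)
E
```

```text
[0.43293551 0.01064444 0.02927452]
```

View pics/s6.png

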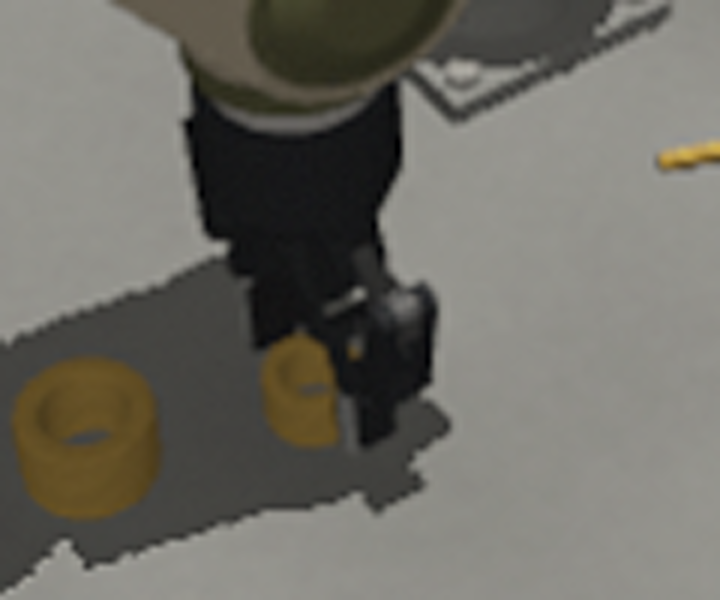

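The jaws straddle the ring (305,390 in the crop). Closing.

Call:
carry_out(targets=[[[0.6,0,0,0,0,0,0],[0.7,0,0,0,0,0,0],[0.7,0,0,0,0,0,0],[0.7,0,0,0,0,0,0],[0.7,0,0,0,0,0,0],[0.7,0,0,0,0,0,0],[0.7,0,0,0,0,0,0],[0.7,0,0,0,0,0,0]]], squeeze=40)

```text
time_s: 23.2
position: [0.4327, 0.0108, 0.0298]
tool_rot: [[0.994, 0.003, 0.11], [-0.11, -0.001, 0.994], [0.003, -1.0, -0.001]]
ft_force: [-0.4, 0.3, 10.8]
grip_width: 0.039
```

Call:
carry_out(targets=[[[0.7,0,0,3,0,0,0],[0.7,0,0,10,0,0,0],[0.7,0,0,30,0,0,0],[0.7,0,0,60,0,0,0],[0.7,0,0,60,0,0,0],[0.7,0,0,60,0,0,0]]])

```text
time_s: 23.7
position: [0.4325, 0.0108, 0.0899]
tool_rot: [[0.994, 0.004, 0.111], [-0.111, -0.001, 0.994], [0.004, -1.0, -0.001]]
ft_force: [-0.1, -0.0, -0.9]
grip_width: 0.0385
```

```bash
python3 - <<'E'
from h import *
o=env.observe();print(o["position"],o["grip_width"],o["ft_force"])
d=get_image("wrist"); crop(d,"w8",180,150,380,330,4)
s=get_image("side");crop(s,"s7",190,180,310,280,6)
E
```

```text
[0.43249088 0.0108475  0.08986722] 0.038471436004890405 [-0.13205725 -0.00367844 -0.94892412]
```

View pics/w8.png

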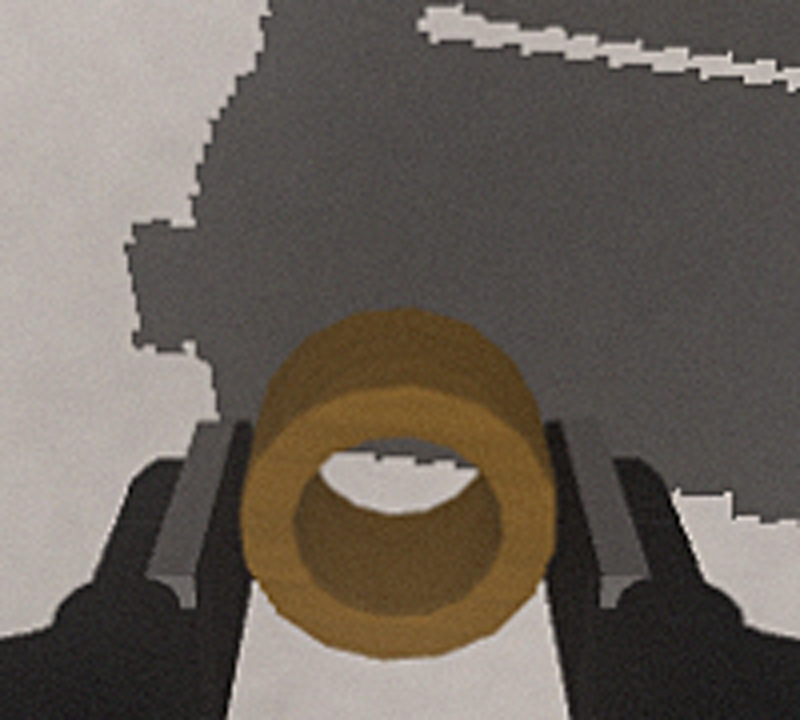

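View pics/s7.png

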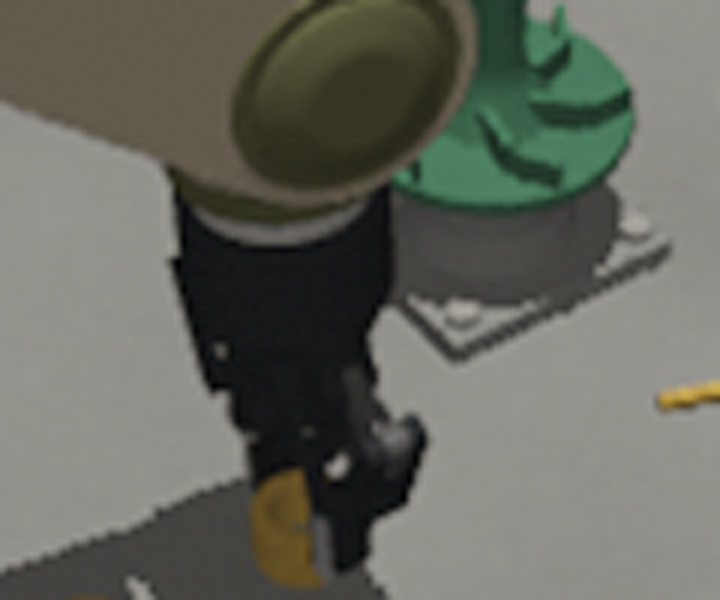

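The ring is held level between the pads. Its top-face centre is at crop (398,522). Next, over the left impeller.

```bash
python3 - <<'E'
from h import *
d=get_image("wrist");o=env.observe()
p=plane(d,[(398.5/4+180-.5,522.5/4+150-.5)],0.085);print(p,p-o["position"])
w=plane(d,[(241/4+180-.5,522.5/4+150-.5),(556/4+180-.5,522.5/4+150-.5)],0.085);print(np.linalg.norm(w[0]-w[1]))
E
```

```text
[[0.4270472  0.01038265 0.085     ]] [[-0.0043665  -0.0006631  -0.00284641]]
0.03806468335316607
```

Call:
carry_out(targets=[[[0.7,0,0,40,0,0,0],[0.7,0,0,80,0,0,0],[0.7,0,0,120,0,0,0],[0.7,20,10,150,0,0,0],[0.7,55,30,170,0,0,0],[0.7,90,50,180,0,0,0],[0.7,125,70,180,0,0,0],[0.7,155,88,180,0,0,0],[0.7,165,94,180,0,0,0],[0.7,165,94,180,0,0,0],[0.7,165,94,180,0,0,0]]])

```text
time_s: 24.77
position: [0.5966, 0.105, 0.2666]
tool_rot: [[0.994, -0.003, 0.11], [-0.11, -0.0, 0.994], [-0.003, -1.0, -0.001]]
ft_force: [-1.1, -0.1, -1.8]
grip_width: 0.0388
```

```bash
python3 - <<'E'
from h import *
o=env.observe();print(o["position"],o["grip_width"],o["ft_force"])
d=get_image("wrist"); cv2.imwrite("pics/w9.png",d["img"][:,:,::-1])
s=get_image("side");crop(s,"s8",190,100,330,250,4)
t=get_image("top");crop(t,"t8",200,140,310,260,5)
E
```

```text
[0.59660929 0.10503037 0.26657836] 0.03876958057322879 [-1.12155127 -0.12408506 -1.78249601]
```

View pics/w9.png

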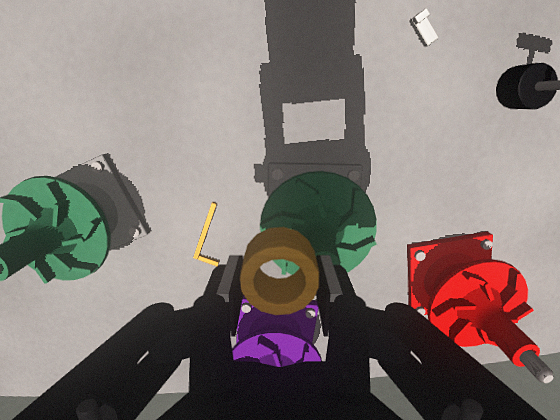

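View pics/s8.png

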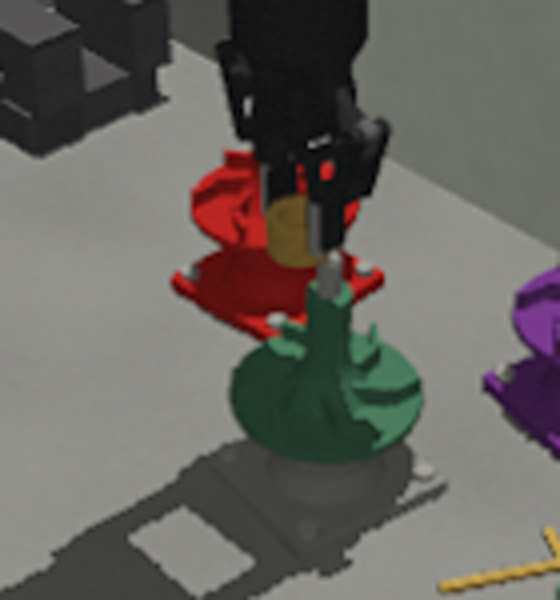

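View pics/t8.png

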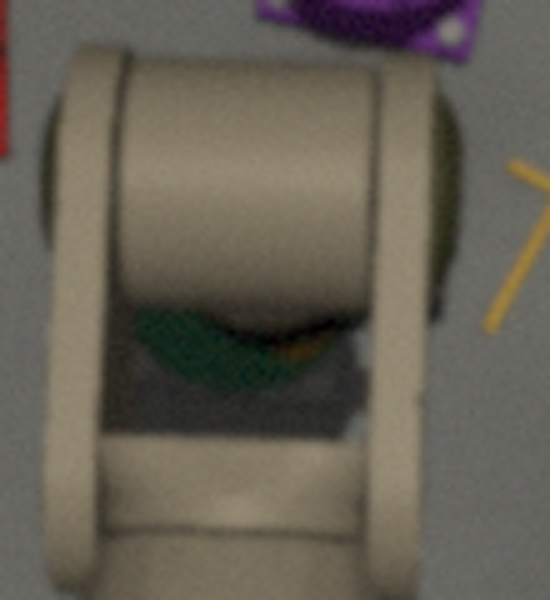

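```bash
python3 - <<'E'
from h import *
o=env.observe();P=np.array(o["position"]);print(P,o["time_s"])
d=get_image("wrist"); crop(d,"w10",215,200,345,330,6)
hsv=cv2.cvtColor(d["img"],cv2.COLOR_RGB2HSV)
for n,x in(("top c",[-.0044,-.0007,-.005]),("bot c",[-.0044,-.0007,-.03]),("top c0",[-.0012,-.0007,-.005]),("bot c0",[-.0012,0,-.03])):
    print(n,proj(d,[P+x]))
    q=[P+x+np.array([.02*np.cos(a),.02*np.sin(a),0]) for a in np.linspace(0,6.28,60)]
    e=proj(d,q);print(" bbox",e.min(0),e.max(0))
E
```

```text
[0.59608219 0.10430836 0.26822996] 24.9167
top c [[279.03929193 278.29914801]]
 bbox [238.12451141 241.14297644] [319.96158376 312.00418074]
bot c [[279.06096906 254.41202225]]
 bbox [243.78806706 221.58330694] [314.33862208 284.6949101 ]
top c0 [[279.75496153 283.88515807]]
 bbox [239.14671403 247.30652562] [320.36749751 317.06292157]
bot c0 [[280.89828754 259.27651731]]
 bbox [245.84065911 226.86114991] [315.95517239 289.17406722]
```

View pics/w10.png

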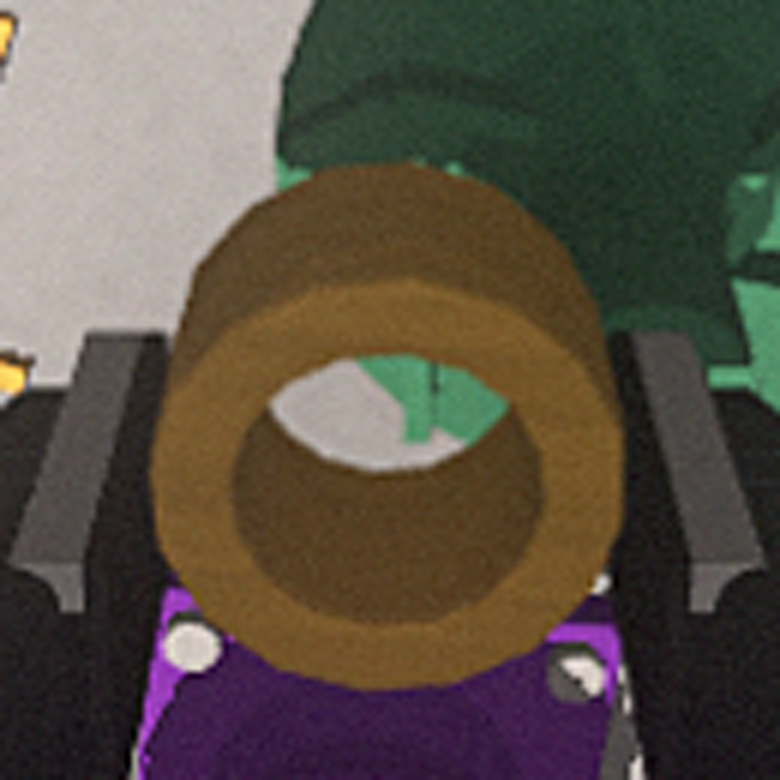

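Call:
carry_out(targets=[[[0.7,16,10,0,0,0,0],[0.7,34,22,0,0,0,0],[0.7,46,30,0,0,0,0],[0.7,48.5,32,-10,0,0,0],[0.7,48.5,32,-18,0,0,0],[0.7,48.5,32,-18,0,0,0],[0.7,48.5,32,-18,0,0,0],[0.7,48.5,32,-18,0,0,0]]])

```text
time_s: 25.63
position: [0.6449, 0.1364, 0.2508]
tool_rot: [[0.994, 0.0, 0.111], [-0.111, -0.0, 0.994], [0.0, -1.0, -0.0]]
ft_force: [-0.7, -0.1, -0.7]
grip_width: 0.0386
```

```bash
python3 - <<'E'
from h import *
o=env.observe();print(o["position"],o["grip_width"],o["ft_force"])
d=get_image("wrist"); crop(d,"w11",200,150,360,330,4)
s=get_image("side");crop(s,"s9",215,100,315,250,5)
P=np.array(o["position"])
print(proj(s,[P+[-.002,0,-.03],P+[-.002,0,-.005],[.6434,.1355,.195],[.644,.1372,.165],[.645,.1444,.195]]))
print(proj(d,[P+[-.002,0,-.03],[.6434,.1355,.195],[.644,.1372,.165]]))
E
```

```text
[0.64490201 0.13643979 0.25076604] 0.03861741470838148 [-0.6956023  -0.10757486 -0.66588646]
[[271.04028902 153.70954499]
 [270.90991087 145.03340587]
 [271.57489337 162.48821643]
 [271.43561693 171.94646947]
 [269.62937758 160.7780549 ]]
[[280.76014766 257.96279076]
 [279.20725658 239.80148473]
 [281.55345874 223.29742854]]
```

View pics/w11.png

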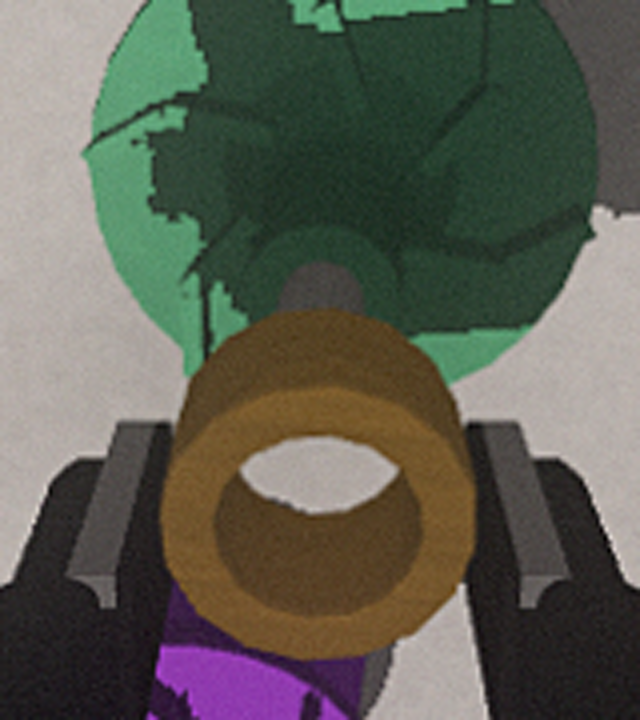

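View pics/s9.png

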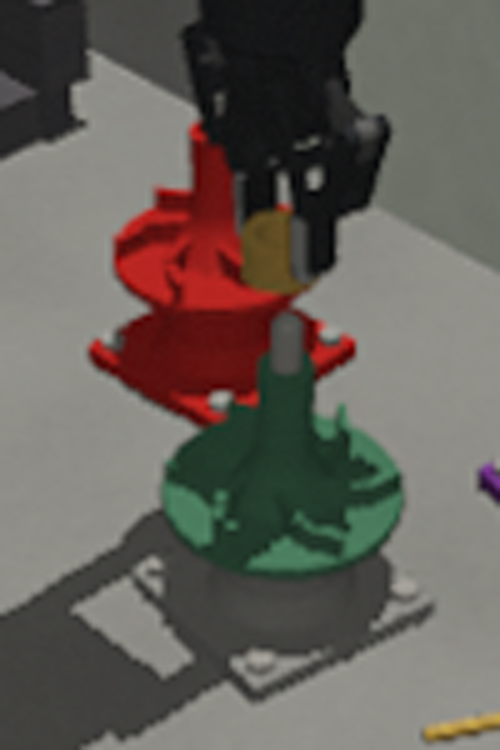

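```bash
python3 - <<'E'
from h import *
P=np.array(env.observe()["position"]);d=get_image("wrist")
C=lambda x,y:(x/4+200-.5,y/4+150-.5)
print("sh",plane(d,[C(321,225)],.165)[0]+[.015,0,0], plane(d,[C(321,262)],.165)[0]+[.008,0,0])
for r in(.0195,.02):print("ring bot",plane(d,[C(319,308)],P[2]-.0298)[0]+[r,0,0], "top",plane(d,[C(319,524)],P[2]-.005)[0])
E
```

```text
sh [0.64555504 0.13753908 0.165     ] [0.64572321 0.13675319 0.165     ]
ring bot [0.64327172 0.1378919  0.22123066] top [0.64203694 0.13586792 0.24603066]
ring bot [0.64377172 0.1378919  0.22123066] top [0.64203694 0.13586792 0.24603066]
```

The ring is laterally centred over the leaning mandrel (both at crop column ~320) and is about 2 mm short in x. I'll correct that and lower in stages.

Call:
carry_out(targets=[[[0.7,2,0,0,0,0,0],[0.7,2,0,-8,0,0,0],[0.7,2,0,-16,0,0,0],[0.7,2,0,-22,0,0,0],[0.7,2,0,-26,0,0,0],[0.7,2,0,-30,0,0,0],[0.7,2,0,-33,0,0,0],[0.7,2,0,-33,0,0,0],[0.7,2,0,-33,0,0,0]]])

```text
time_s: 26.53
position: [0.6474, 0.137, 0.2173]
tool_rot: [[0.994, 0.0, 0.111], [-0.111, -0.0, 0.994], [0.0, -1.0, -0.0]]
ft_force: [-0.5, -0.7, -0.8]
grip_width: 0.0386
```

```bash
python3 - <<'E'
from h import *
o=env.observe();print(o["position"],o["grip_width"],o["ft_force"])
d=get_image("wrist"); crop(d,"w12",200,150,360,330,4)
s=get_image("side");crop(s,"s10",215,100,315,250,5)
E
```

```text
[0.64742935 0.13697121 0.21732704] 0.03864028737399187 [-0.51478019 -0.70146874 -0.83278648]
```

View pics/w12.png

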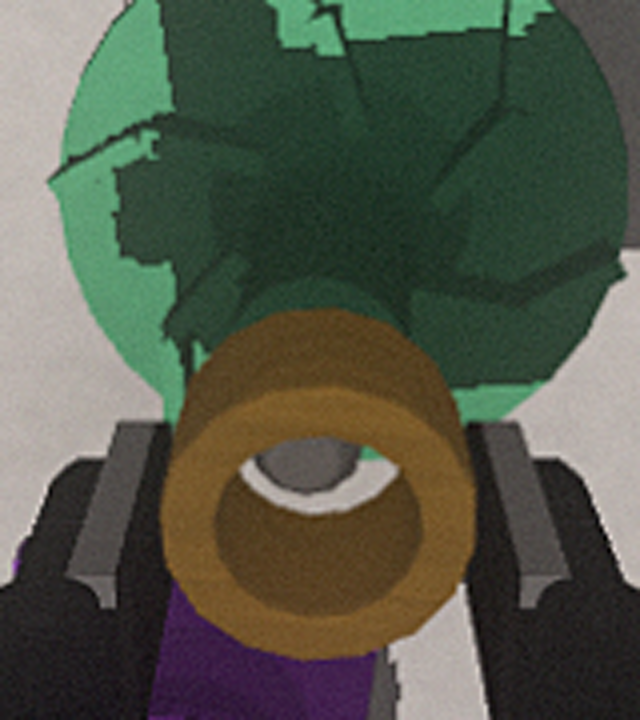

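View pics/s10.png

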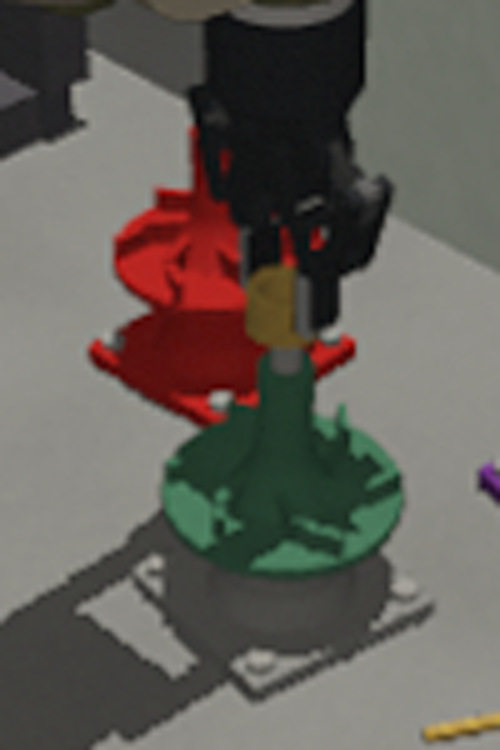

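The mandrel tip has entered the bore (tip at crop column 308, ring at 319) with no contact force. Continuing down.

Call:
carry_out(targets=[[[0.7,0,-0.5,-4,0,0,0],[0.7,0,-0.5,-8,0,0,0],[0.7,0,-0.5,-12,0,0,0],[0.7,0,-0.5,-15,0,0,0],[0.7,0,-0.5,-17,0,0,0],[0.7,0,-0.5,-18,0,0,0],[0.7,0,-0.5,-18,0,0,0]]])

```text
time_s: 27.22
position: [0.6474, 0.1364, 0.199]
tool_rot: [[0.994, -0.0, 0.111], [-0.111, -0.0, 0.994], [-0.0, -1.0, -0.0]]
ft_force: [-0.2, 0.3, -0.9]
grip_width: 0.0384
```

Call:
carry_out(targets=[[[0.7,0,0,-0.5,0,0,0],[0.7,0,0,-1,0,0,0],[0.7,0,0,-1,0,0,0]]])

```text
time_s: 27.47
position: [0.6474, 0.1365, 0.1984]
tool_rot: [[0.994, 0.0, 0.111], [-0.111, -0.0, 0.994], [0.0, -1.0, -0.0]]
ft_force: [-0.6, -0.0, -1.3]
grip_width: 0.0383
```

Call:
carry_out(targets=[[[0.7,0,0,-0.5,0,0,0],[0.7,0,0,-1,0,0,0],[0.7,0,0,-1,0,0,0]]])

```text
time_s: 27.72
position: [0.6474, 0.1364, 0.1972]
tool_rot: [[0.994, -0.0, 0.111], [-0.111, -0.0, 0.994], [-0.0, -1.0, -0.0]]
ft_force: [0.7, 0.6, -0.9]
grip_width: 0.0386
```

Call:
carry_out(targets=[[[0.7,0,0,-0.5,0,0,0],[0.7,0,0,-0.5,0,0,0]]])

```text
time_s: 27.88
position: [0.6474, 0.1365, 0.1968]
tool_rot: [[0.994, -0.0, 0.111], [-0.111, -0.0, 0.994], [-0.0, -1.0, -0.0]]
ft_force: [-0.1, 0.6, -0.6]
grip_width: 0.0384
```

Call:
carry_out(targets=[[[0.7,0,0,-0.5,0,0,0],[0.7,0,0,-0.5,0,0,0]]])

```text
time_s: 28.05
position: [0.6474, 0.1365, 0.1962]
tool_rot: [[0.994, -0.0, 0.111], [-0.111, 0.0, 0.994], [-0.0, -1.0, -0.0]]
ft_force: [-0.2, 0.3, -1.3]
grip_width: 0.0388
```

Call:
carry_out(targets=[[[0.7,0,0,-0.5,0,0,0],[0.7,0,0,-0.5,0,0,0]]])

```text
time_s: 28.22
position: [0.6474, 0.1364, 0.1957]
tool_rot: [[0.994, -0.0, 0.111], [-0.111, -0.0, 0.994], [-0.0, -1.0, -0.0]]
ft_force: [0.2, 0.4, -1.1]
grip_width: 0.0383
```

```bash
python3 - <<'E'
from h import *
o=env.observe();print(o["position"],o["grip_width"],o["ft_force"])
d=get_image("wrist"); crop(d,"w13",200,150,360,330,4)
s=get_image("side");crop(s,"s11",235,130,305,220,8)
E
```

```text
[0.64737437 0.13642292 0.19569487] 0.038299500126308186 [ 0.24195351  0.37039255 -1.05228644]
```

View pics/w13.png

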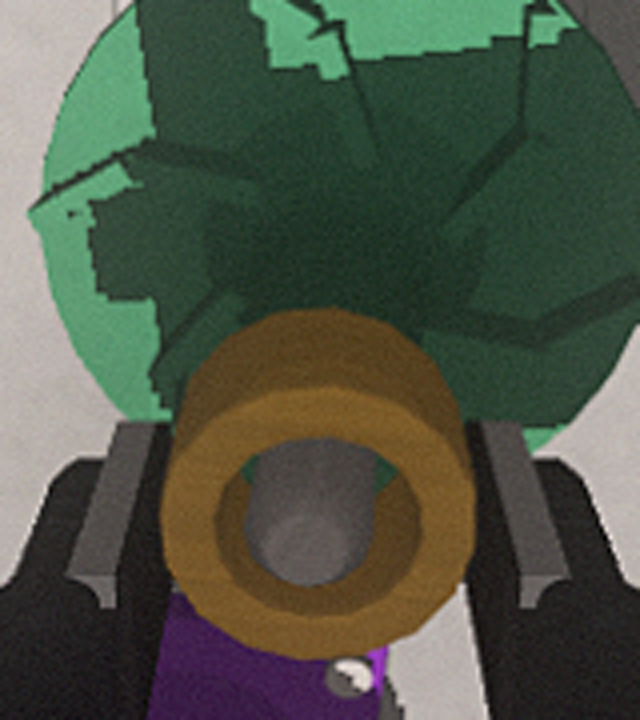

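View pics/s11.png

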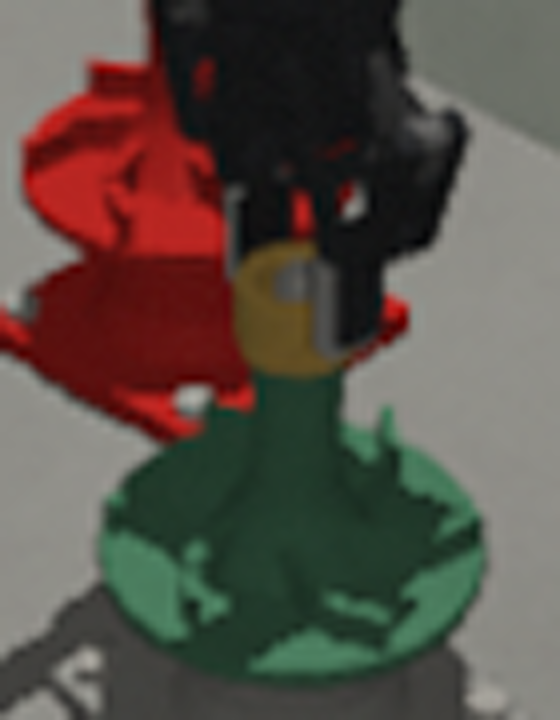

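Mandrel well inside the bore, neck top just about at the underside. I'll creep down for contact.

Call:
carry_out(targets=[[[0.7,0,0,-0.4,0,0,0],[0.7,0,0,-0.4,0,0,0]]])

```text
time_s: 28.48
position: [0.6474, 0.1364, 0.1955]
tool_rot: [[0.994, 0.0, 0.111], [-0.111, -0.0, 0.994], [0.0, -1.0, 0.0]]
ft_force: [-0.9, 0.0, -0.4]
grip_width: 0.0384
```

Call:
carry_out(targets=[[[0.7,0,0,-0.4,0,0,0],[0.7,0,0,-0.4,0,0,0]]])

```text
time_s: 28.65
position: [0.6475, 0.1365, 0.1953]
tool_rot: [[0.994, 0.001, 0.111], [-0.111, 0.0, 0.994], [0.001, -1.0, 0.0]]
ft_force: [-0.6, 0.4, 1.6]
grip_width: 0.0385
```

Call:
carry_out(targets=[[[0.7,0,0,-0.4,0,0,0],[0.7,0,0,-0.4,0,0,0]]])

```text
time_s: 28.82
position: [0.6476, 0.1365, 0.1952]
tool_rot: [[0.994, 0.001, 0.111], [-0.111, 0.0, 0.994], [0.001, -1.0, 0.0]]
ft_force: [-0.0, 0.0, 3.6]
grip_width: 0.0388
```

Contact is felt (Fz rising to 3.6 N). Releasing.

Call:
carry_out(targets=[[[0.5,0,0,0.5,0,0,0],[0.4,0,0,0.5,0,0,0],[0.3,0,0,0.5,0,0,0],[0.3,0,0,0.5,0,0,0],[0.3,0,0,0.5,0,0,0],[0.3,0,0,0.5,0,0,0]]])

```text
time_s: 29.32
position: [0.6474, 0.1365, 0.195]
tool_rot: [[0.994, -0.0, 0.111], [-0.111, -0.0, 0.994], [-0.0, -1.0, -0.0]]
ft_force: [0.8, -0.4, -0.5]
grip_width: 0.0598
```

```bash
python3 - <<'E'
from h import *
o=env.observe();print(o["position"],o["grip_width"],o["ft_force"])
d=get_image("wrist"); crop(d,"w14",180,130,380,330,3.8)
s=get_image("side");crop(s,"s12",235,130,305,220,8)
E
```

```text
[0.64736907 0.13645462 0.1950011 ] 0.059824359449392184 [ 0.84354339 -0.41650803 -0.54880119]
```

View pics/w14.png

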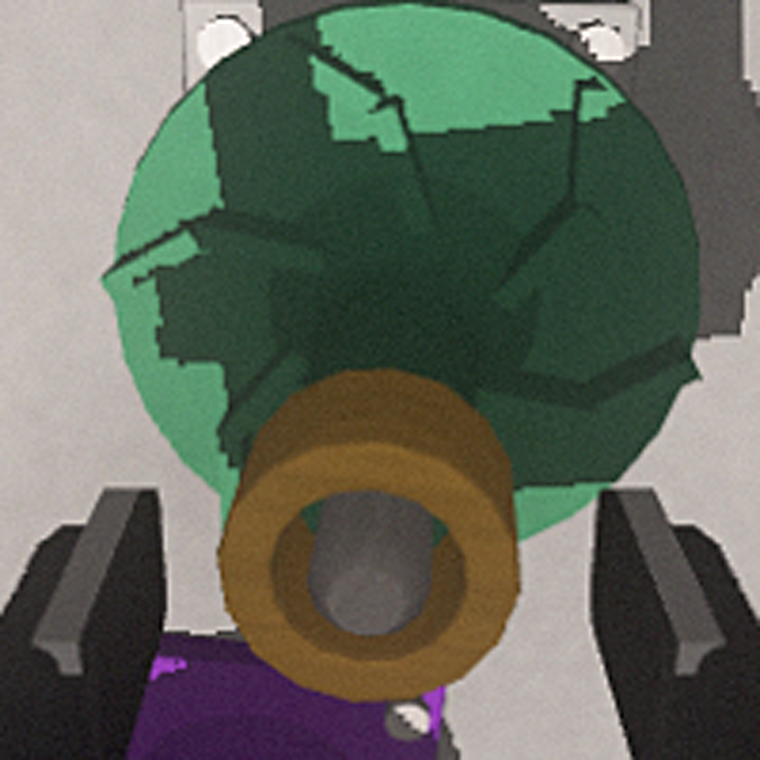

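View pics/s12.png

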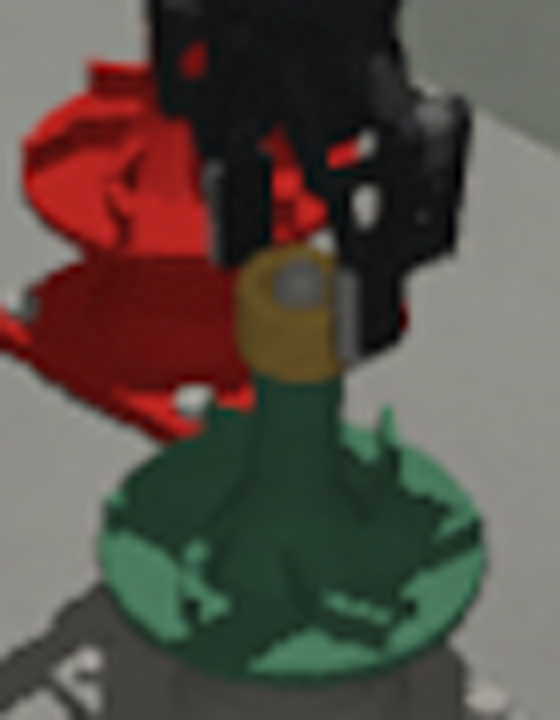

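The ring is released, lying on the neck around the mandrel (bore centred at about 369,575 in the crop), with both fingers clear. Rising straight up.

Call:
carry_out(targets=[[[0.3,0,0,10,0,0,0],[0.3,0,0,30,0,0,0],[0.3,0,0,60,0,0,0],[0.3,0,0,85,0,0,0],[0.3,-30,0,95,0,0,0],[0.3,-70,0,100,0,0,0],[0.3,-110,0,100,0,0,0],[0.3,-150,0,100,0,0,0],[0.3,-150,0,100,0,0,0],[0.3,-150,0,100,0,0,0],[0.3,-150,0,100,0,0,0]]])

```text
time_s: 30.33
position: [0.498, 0.1364, 0.2962]
tool_rot: [[0.994, 0.002, 0.111], [-0.111, 0.0, 0.994], [0.002, -1.0, 0.0]]
ft_force: [0.0, -0.4, 0.5]
grip_width: 0.0597
```

```bash
python3 - <<'E'
from h import *
o=env.observe();print(o["time_s"],o["position"],o["ft_force"])
t=get_image("top");s=get_image("side");d=get_image("wrist")
crop(t,"t15",210,150,290,230,8);crop(s,"s15",235,130,305,240,7);cv2.imwrite("pics/w15.png",d["img"][:,:,::-1])
print("lean R/upright/lean L tip in side",proj(s,[[.6445,.1355,.195],[.6455,.1444,.195],[.6465,.153,.195]]).round(1).tolist())
print("same in top",proj(t,[[.6445,.1355,.195],[.6455,.1444,.195],[.6465,.153,.195]]).round(1).tolist())
print("same in wrist",proj(d,[[.6445,.1355,.195],[.6455,.1444,.195],[.6465,.153,.195]]).round(1).tolist())
E
```

```text
30.3333 [0.49799755 0.13642717 0.29622514] [ 0.00587343 -0.42319237  0.54160083]
lean R/upright/lean L tip in side [[271.9, 162.3], [269.8, 160.7], [267.8, 159.1]]
same in top [[246.5, 186.0], [242.7, 185.5], [239.0, 185.1]]
same in wrist [[296.0, 358.0], [305.3, 358.0], [314.2, 358.0]]
```

View pics/s15.png

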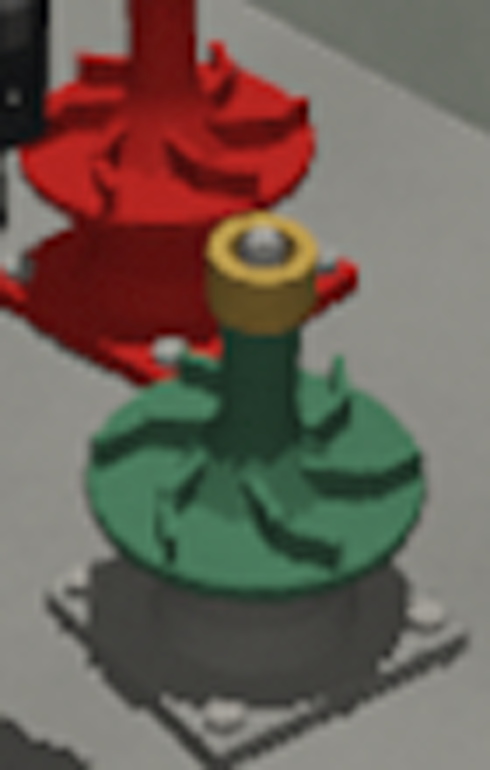

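View pics/w15.png

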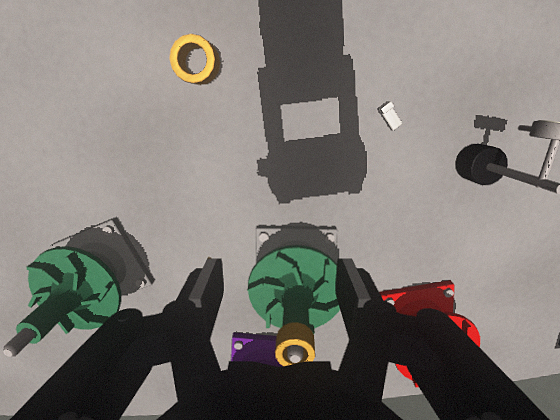

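View pics/t15.png

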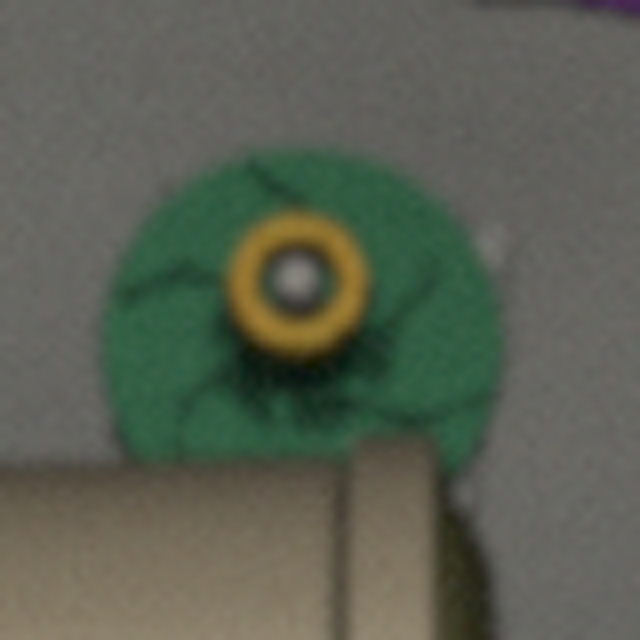

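All the views agree. The ring lies flat around the mandrel, and the tip is at top pixel (246.5,184) against 242.5 when upright, so it leans about 9 mm to the right. The gripper is clear.

```bash
python3 - <<'E'
from rig import env
print(env.close_job())
E
```

```text
the job is handed in; nothing more can be done
None
```

The job is done and handed in at about 30 s of the 72 s; the system gave no verdict.

- **Pushes:** I pushed the left impeller left and right (about 7.9 N and 8.2 N), then the right one (about 8.5 N and 7.9 N). Each push was held for about half a second or more. No force reading at the end of a move came near 20 N; the force between readings was not recorded.
- **Worn bearing:** The left impeller has the play, about ±6 mm at the neck. The right one resisted at once.
- **Ring:** I lowered the smaller brass ring over the left mandrel until it touched the neck at about 3.6 N, let go and backed away.

The last pictures from all three cameras show the ring lying flat around the mandrel. The mandrel end leans about 9 mm to the right, and the gripper is clear with no contact force. The bystanders in view look undisturbed, but I did not measure their positions at the end.

Two camera measurements disagreed by a few mm: the ring's position in the gripper, and x positions between the top and side cameras. I corrected the ring by 2 mm before lowering it, and it went on without touching.

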